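# Turn the box cutter round and sheathe it blade first

### The arm

A 7-joint arm with a two-finger parallel gripper is mounted at the origin on a cart in front of the work surface, level with it; the furniture and walls round the work are solid. World frame = base frame: x ahead of the robot, y to its left, z up, the work surface at z = 0. Lengths are in mm, angles in rad, forces in N, time in s.
With the tool pointing down it reaches from about 400 to 875 mm from the base axis. Payload 4.4 kg.
Tool frame: the origin (TCP) lies at the very end of the fingers, on their centre line; the grasp point (between the pads) lies 19 mm behind it (grip_depth is the distance from the TCP to the grasp point, in mm); z points along the fingers, y is the direction in which the jaws open and shut (so a half turn about z gives the same grasp; the last joint's range is limited). The gripper opens to 85 mm and grips with 20 to 120 N. Pads are 22 mm wide; open, the fingers measure 114 mm over their backs; the gripper's body (76 mm by 85 mm) begins 54 mm behind the grasp point. The pads swing forward as they close: fully open they stand 13 mm farther back than shut.
Start: joints at [1.09, 0.628, 0.038, 1.517, -0.027, 0.996, -0.02], TCP at [261.983, -594.881, 231.313] pointing down, gripper open.
Joint ranges: [-3.06, 3.06], [-0.37, 2.12], [-1.25, 1.32], [0.18, 2.47], [-1.1, 4.24], [0.23, 1.98], [-2.94, 2.94]. Speed limits (rad/s): [2.57, 2.57, 3.14, 3.14, 3.14, 3.14, 3.14].

### API

Orientations are given as [roll, pitch, yaw] about the fixed x, y, z axes, in that order (R = Rz(yaw) Ry(pitch) Rx(roll)).
In Python, from cell import read_state, get_image, finish_job, recognise, outline_of, grip_depth gives the robot as it stands. The module is installed in compiled form; this text tells all that it offers.
- The arm moves only by the tool send_rows, never from a script. Its argument "rows" is a list of rows, each a list of 5 numbers: the gripper command: -1 is shut, 1 is fully open, values between are in proportion, then the shift along the tool's x, y, z in m, then the turn about the tool's z in rad. In form: [[claw, tx, ty, tz, roll], ...]. A call has 1 to 12 rows; each row shifts and turns the pose as measured when the row begins, along the tool's axes as they then stand; what a row does not reach is not made up. A row lasts 1/12 s, in which the tool goes at most 41.7 mm and 7.16 degrees, less where a joint would pass 70% of its speed; a pose out of reach is approached as far as the arm can. A call with a gripper value outside its range is refused whole. The fingers move at their own pace and stop on an object; the grip force is fixed at half the most. Time passes only in rows, so rows that do not move let the fingers close. It gives the time, the measured TCP pose, the force and the opening at its end, in the units of the state.
- read_state(): the state, without advancing time (a new reading comes with each control period).
- get_image(name): name is "scene" or "top"; returns a dict with "image" (480x640x3 uint8, blue, green, red), "z_map" (480x640 float32, mm along the optical axis (not along the pixel's ray), 0 where there is no reading), "K" (3x3 intrinsics, pixels), "R" (3x3) and "t" (3): a world point X has camera coordinates R X + t. Camera axes: x right, y down, z forward; pixel columns grow to the right and rows downward; lengths in mm; the calibration is good to about 2 mm. A picture is of the moment at which its call begins.
- finish_job(): hands the job in, once; it reports no verdict.
Trained networks look in a picture, given as the dict that the camera call returned (one of the last four; its "shot" number tells which), for a name from the list of things; names that differ only in an ending like _2 or _b are one class to them, and where a whole thing is asked for, a point or a joint stands for the part that bears it (a point fixed in the world has none). Each returns a list of dicts, best first, with "score" (0 to 1); they miss things now and then, are a little off and sometimes report something else, mostly with a low value. They report only what shows in the picture. A call takes as long as a camera call.
- recognise(picture, query): "box" ([left, top, right, bottom] in pixels, round what is visible of it).
- outline_of(picture, query): "mask" (480x640 bool, what is visible of it) and "box" ([left, top, right, bottom] in pixels, round what is visible of it).
The state is a dict: "clock": time; "qpos": joint angles; "qd": joint speeds; "tau": joint torques, N m; "eef_pos": TCP position; "tool_rot": TCP orientation; "force": force on the tool from outside, world axes, zero at the start; "torque": the same for the moment, N m; "width": finger opening in mm.
Only numpy, scipy, OpenCV 4.12 (cv2) and the standard library are available. Lean on these libraries where they do the work, as an engineer would, in place of code of your own. Each camera call takes 0.05 s, during which the arm holds its last target.

### The job

Someone has put the left-hand box cutter back the wrong way round, so its bare blade sticks up out of the stand. Draw it out, lay it flat on the bare board and let go, then take it again by its tail end and slide it back into the same left-hand sheath blade first, fully home like the cutter beside it. Leave the other cutter and everything else on the board where it is.

Things in the scene. Friction and masses are not known exactly. Their poses are not given: they have to be found in the camera images.
- box_cutter_mid (a point): The wrongly stored yellow box cutter (70 g): middle of its 164 mm length, half-way through its body. -y points to the blade tip, +y to the tail, x across, z out of the upper face. Body: a straight bar 22 mm wide (x), 11 mm thick (z from -5.5 to 5.5), y from -53 (shoulder) to +82 mm (tail), with a slider up to 5 mm higher on its upper face. Bare blade: y from -53 to -82 mm, 12 mm wide.
- box_cutter_tip (a point): The point of that cutter's blade, 82 mm from its middle along -y; same axes. At the start it is the upper end: the tail stands 75 mm deep in the left-hand sheath, and 60 mm of body and the 30 mm blade show.
- left_sheath: Left-hand (+y) black sheath of the stand, a slanted pocket with its mouth on the robot's side. Origin: middle of the mouth's lower edge, on the sheath's floor, 76 mm above the board. x runs down into the sheath along its floor, 35 degrees below level; z stands square on the floor; y is level. Inside 27 mm wide (y), 20 mm high (z 0 to 20); walls 3.5 mm; a flared lip 43 mm wide stands 9 mm out of the mouth.
- left_shoulder (a point): Stop inside the left-hand sheath, on its floor 75 mm in from the mouth; axes as the sheath's. Here it narrows to a 20 mm wide blade slot, 34 mm long: the cutter's body stops here, only a blade goes on. Fully home, blade first, flat on the floor with its z along the sheath's z, the cutter's middle is 22 mm (x) in from the mouth, 5.5 mm above the floor, its tip 104 mm in, and 60 mm of tail end shows.
- right_sheath: The right-hand sheath, the same as the left-hand one, 94 mm from it to the right (middle to middle); it holds the other cutter.
- stand: The blue steel stand that carries both sheaths; fixed to the board. Origin: on the board, under its middle. Its base is 140 x 160 mm; x points away from the mouths, z up. Free air lies under the showing ends of the cutters. The board from 0.40 to 0.52 m ahead of the robot and 0.16 to 0.38 m to its left is bare. A tall pot, up to 0.27 m high, stands 0.24 m and more to the robot's right.
- parked_cutter_mid (a point): The other yellow box cutter, the same make, correctly parked blade first in the right-hand sheath; middle of its length, axes as for the first. Must stay.
- clear_tape: Roll of brown packing tape, 92 mm across, 48 mm high; origin under its middle. Must stay.
- label_roll: White roll of labels, 64 mm across, 40 mm high; origin under its middle. Must stay.
- rubber_kidney: Red kidney-shaped rubber rib, 52 x 99 x 9 mm, lying flat; origin under its middle. Must stay.
- tally_counter: White round hand counter with a ring, 52 x 68 x 25 mm; origin under its middle. Must stay.
- stamp: Small wooden hand stamp, 28 x 34 mm, 62 mm high; origin under its middle. Must stay.
- marker: Black and white marker pen, 135 mm long along its y, 16 mm thick, lying on the board in front; origin under its middle. Must stay.

How it is judged (in metres and radians):
On the way:
1. The cutter lies flat on the board, let go and at rest (height (world z) of box_cutter_mid below 0.012 m and angle between box_cutter_mid's own y axis and vertical between 1.48 and 1.66 rad and contact force between the fingers and box_cutter below 0.05 N and linear speed of box_cutter below 0.02 m/s), for 0.2 s.
At the end, for the whole second after the job is handed in: The left-hand cutter rests, let go, in the left-hand sheath blade first: its tip at least 98 mm in (6 mm or less short of home), its middle within 6 mm of the sheath's middle line; the other cutter is within 10 mm of where it was (x of box_cutter_tip in the frame of left_sheath between 0.098 and 0.109 m and x of box_cutter_mid in the frame of left_sheath between 0.015 and 0.028 m and y of box_cutter_mid in the frame of left_sheath between -0.006 and 0.006 m and z of box_cutter_mid in the frame of left_sheath between 0 and 0.016 m and linear speed of box_cutter below 0.02 m/s and distance of parked_cutter_mid from where it was at the start of the episode below 0.01 m); the robot touches nothing.
It fails at once if the parked cutter is shifted by more than 10 mm (distance of parked_cutter_mid from where it was at the start of the episode above 0.01 m).
It fails at once if something else on the board is pushed more than 15 mm (distance of any of clear_tape, label_roll, rubber_kidney, tally_counter, stamp, marker from where it was at the start of the episode above 0.015 m).
It also fails if it takes over 69 s, if anything falls off the work surface, if the arm or the gripper's body presses on something with over 40 N, if the wrist force passes 120 N, or if a joint passes its speed limit or range.

## Working session

There is one attempt and no reset: what is moved stays moved. The work goes in short steps, Python scripts to look and compute and a tool call to move; the robot and the scene stay as the last step left them, time stands still between calls to the robot, and variables do not carry over. Pictures are saved under pics/ and viewed, and the job is handed in when it is done.

Besides the shell and the picture viewer there is one more tool, called after "Request:" as a command line: name --pt "numbers of a row" for each row, then --argument value for the rest. send_rows: Moves the arm, as the interface text tells. Its arguments: {"type":"object","properties":{"rows":{"type":"array"}},"required":["rows"]}

I'll start by reading the state and taking both camera pictures.

```bash
mkdir -p pics; cat > h.py <<'E'
import numpy as np, cv2
from cell import *
from scipy.spatial.transform import Rotation as Rn
def pts(p,mask=None):
    z=p["z_map"].astype(float); v,u=np.nonzero((z>0)&(mask if mask is not None else True))
    zz=z[v,u]; K=p["K"]; c=np.stack([(u-K[0,2])/K[0,0]*zz,(v-K[1,2])/K[1,1]*zz,zz],1)
    return (c-p["t"])@p["R"], u, v
def proj(p,X):
    c=np.atleast_2d(X)@p["R"].T+p["t"]; q=c@p["K"].T; return q[:,:2]/q[:,2:]
E
python3 - <<'E'
from h import *
s=read_state(); print(s)
for n in("scene","top"):
    p=get_image(n); cv2.imwrite(f"pics/{n}0.png",p["image"]); print(n,p["K"],p["R"],p["t"], -p["R"].T@p["t"])
    for q in["box_cutter_mid","left_sheath","right_sheath","stand","parked_cutter_mid","marker","stamp","clear_tape","label_roll","rubber_kidney","tally_counter"]:
        r=recognise(p,q); print(q,[(np.round(a["box"]).tolist(),round(a["score"],2)) for a in r[:3]])
E
```

```text
{'clock': 0.0, 'qpos': array([ 1.09018792,  0.62927856,  0.03843482,  1.51842617, -0.02699354,
        0.99631267, -0.02000252]), 'qd': array([ 0.00102746, -0.00029461, -0.00052158,  0.00028234, -0.00092915,
        0.00069476,  0.00137765]), 'tau': array([ 6.70550235e-04, -5.63393891e+01,  1.22664593e+00, -1.93438983e+01,
        1.11372914e-02,  1.07366793e-02, -4.58688959e-06]), 'eef_pos': array([ 261.72269132, -594.26357206,  230.41416055]), 'tool_rot': array([-3.13968582e+00,  2.42447805e-05,  4.14813889e-01]), 'force': array([ 0.37413141, -0.12929518, -0.3200856 ]), 'torque': array([-0.01880258,  0.01365405,  0.01115238]), 'width': 85.54433877694173}
scene [[532.39349951   0.         316.82708587]
 [  0.         532.39349951 233.01810713]
 [  0.           0.           1.        ]] [[-0.91218282 -0.40973718  0.00615956]
 [-0.23502056  0.51078599 -0.8269601 ]
 [ 0.33569008 -0.75578642 -0.56222687]] [ 560.77162945  143.8102811  1357.34770982] [  89.67645464 1182.17768251  878.60860635]
box_cutter_mid [([278.0, 194.0, 345.0, 246.0], 0.3)]
left_sheath [([288.0, 207.0, 321.0, 230.0],
[... 761 characters left out ...]
74.13225515 1140.06953841] [ 455.6762967   140.39155795 1191.4634266 ]
box_cutter_mid [([366.0, 218.0, 379.0, 254.0], 0.55)]
left_sheath [([365.0, 176.0, 390.0, 225.0], 0.79)]
right_sheath [([410.0, 185.0, 432.0, 240.0], 0.6)]
stand [([354.0, 171.0, 438.0, 245.0], 0.73)]
parked_cutter_mid [([410.0, 228.0, 426.0, 257.0], 0.68)]
marker [([387.0, 322.0, 441.0, 352.0], 0.68)]
stamp [([387.0, 136.0, 406.0, 158.0], 0.71)]
clear_tape [([169.0, 196.0, 213.0, 237.0], 0.95)]
label_roll [([270.0, 229.0, 303.0, 258.0], 0.7), ([365.0, 220.0, 381.0, 254.0], 0.48), ([411.0, 228.0, 425.0, 256.0], 0.26)]
rubber_kidney [([232.0, 214.0, 267.0, 253.0], 0.84)]
tally_counter [([446.0, 136.0, 469.0, 156.0], 0.77)]
```

```bash
python3 - <<'E'
import cv2
a=cv2.imread("pics/top0.png"); cv2.imwrite("pics/top0c.png",cv2.resize(a[110:370,150:490],None,fx=2.3,fy=2.3,interpolation=cv2.INTER_CUBIC))
a=cv2.imread("pics/scene0.png"); cv2.imwrite("pics/scene0c.png",cv2.resize(a[170:350,200:430],None,fx=3.3,fy=3.3,interpolation=cv2.INTER_CUBIC))
E
```

```text
(no output)
```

View pics/top0c.png

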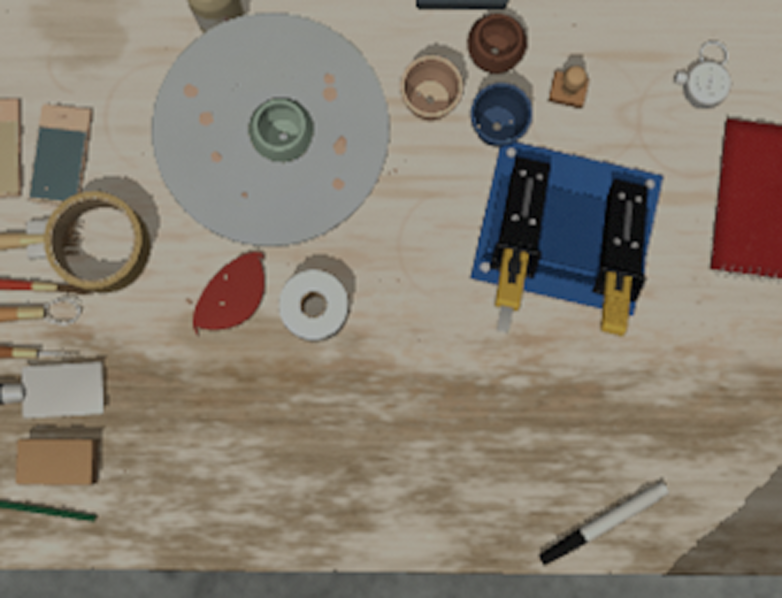

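View pics/scene0c.png

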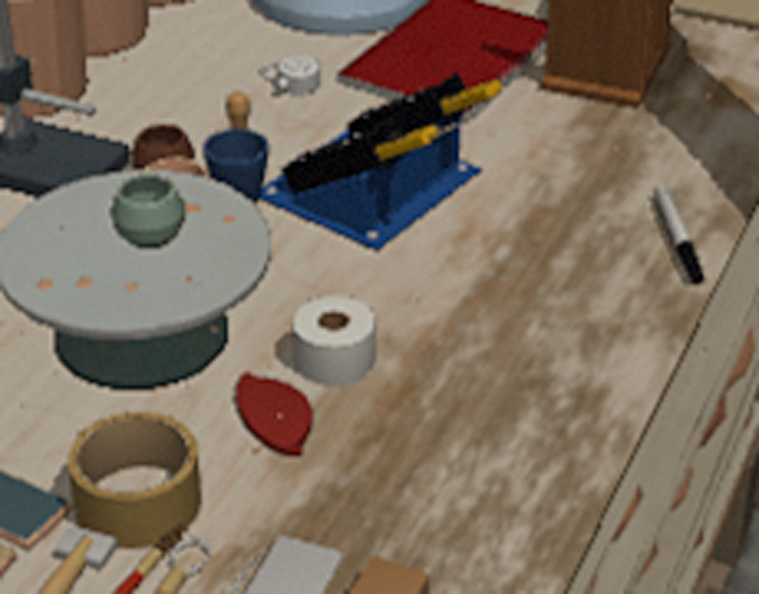

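View pics/top0.png

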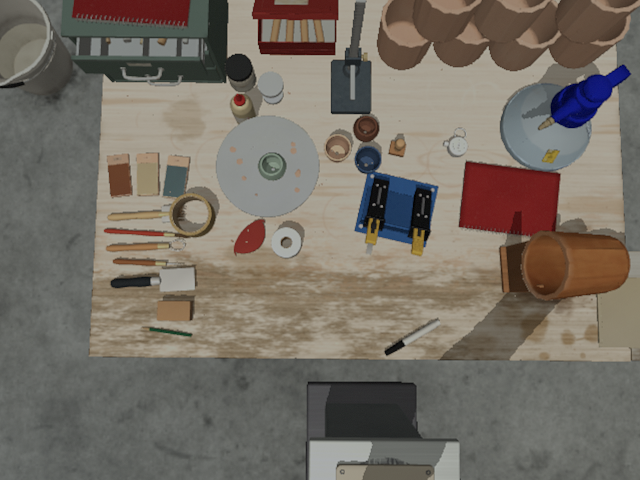

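View pics/scene0.png

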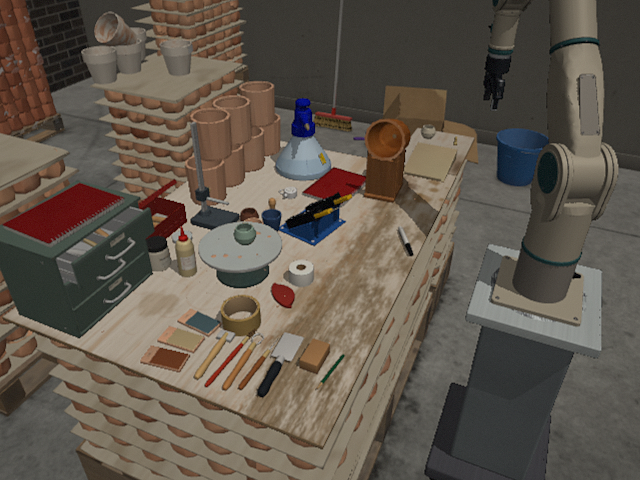

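Top view: the stand is at about (397,210), with the wrong cutter's blade at (368,250), the parked cutter at (417,245) and the marker at (412,337). Next I measure the stand pose and the cutter poses from depth.

```bash
python3 - <<'E'
from h import *
print("grip_depth",grip_depth if not callable(grip_depth) else [grip_depth()])
for n in("top","scene"):
    p=get_image(n); hsv=cv2.cvtColor(p["image"],cv2.COLOR_BGR2HSV)
    P,u,v=pts(p); img=p["image"].astype(int)[v,u]; H=hsv[v,u]
    near=(P[:,0]>350)&(P[:,0]<720)&(P[:,1]>-100)&(P[:,1]<160)
    yel=near&(H[:,0]>15)&(H[:,0]<35)&(H[:,1]>150)&(P[:,2]>40)
    # yellow clusters
    for nm,sel in(("L",yel&(P[:,1]>0)),("R",yel&(P[:,1]<0))):
        Q=P[sel]; c=Q.mean(0); w=np.linalg.svd(Q-c)[2]; print(n,nm,len(Q),c.round(1),w[0].round(3),w[2].round(3),Q.min(0).round(),Q.max(0).round())
    blue=near&(H[:,0]>100)&(H[:,0]<125)&(H[:,1]>120)
    B=P[blue]; print("blue",len(B),B.min(0).round(),B.max(0).round(), np.percentile(B[:,2],[5,25,50,75,95]).round(1))
    base=B[(B[:,2]<14)&(B[:,0]<660)]
    print(cv2.minAreaRect(base[:,:2].astype(np.float32)), np.median(base[:,2]))
    for q in("left_sheath","right_sheath"):
        r=outline_of(p,q)
        for a in r[:2]:
            m=cv2.erode(a["mask"].astype(np.uint8),np.ones((2,2)))>0
            Q,_,_=pts(p,m); val=None
            c=np.median(Q,0); k=np.abs(Q-c).max(1)<80; Q=Q[k]
            for _ in range(4):
                c=Q.mean(0); w=np.linalg.svd(Q-c)[2]; d=(Q-c)@w[2]; Q=Q[np.abs(d)<max(2,1.5*d.std())]
            print(n,q,round(a["score"],2),a["box"],len(Q),c.round(1),"ax",w[0].round(3),"n",w[2].round(3),d.std().round(2))
    print("board z", np.median(P[(P[:,0]>400)&(P[:,0]<520)&(P[:,1]>160)&(P[:,1]<380)][:,2]))
E
```

```text
grip_depth 18.700000000000003
top L 199 [583.8  35.4 104. ] [-0.801  0.166  0.575] [-0.579  0.029 -0.815] [558.  19.  71.] [615.  48. 123.]
top R 261 [564.8 -55.8 102.3] [-0.805  0.126  0.579] [-0.584 -0.001 -0.812] [536. -74.  40.] [652. -43. 121.]
blue 2378 [ 564. -100.   -2.] [720.  63. 105.] [ 2.2  5.4 15.6 42.9 64.7]
((611.900390625, -19.045089721679688), (156.76759338378906, 65.00109100341797), 77.24401092529297) 5.336300664806681
top left_sheath 0.94 [364.7, 179.1, 389.8, 231.5] 472 [657.   18.   67.5] ax [-0.798  0.178  0.576] n [-0.565  0.116 -0.817] 1.03
top right_sheath 0.82 [411.2, 187.7, 432.7, 238.2] 479 [635.8 -73.3  68. ] ax [-0.797  0.176  0.578] n [-0.564  0.128 -0.816] 1.0
board z -0.1616045922214766
scene L 97 [582.3  41.9 100.2] [ 0.83  -0.142 -0.539] [0.552 0.072 0.831] [554.   9.  49.] [677.  55. 118.]
scene R 100 [565.7 -51.1  95.7] [ 0.784 -0.105 -0.612] [-0.621 -0.138 -0.771] [533. -82.  47.] [618. -37. 117.]
blue 1118 [561. -94.  -2.] [720.  65. 101.] [ 1.6  4.5 15.3 40.9 72.7]
((615.1981201171875, -20.926658630371094), (161.26220703125, 81.66265869140625), 76.58023071289062) 4.532815229138013
scene left_sheath 0.71 [271.7, 281.4, 293.3, 312.3] 259 [574.  296.8   7.8] ax [-0.769  0.639  0.002] n [-0.004 -0.008  1.   ] 1.13
scene left_sheath 0.55 [284.5, 206.6, 322.7, 229.4] 203 [650.   37.5  55.6] ax [ 0.813 -0.185 -0.552] n [-0.253 -0.966 -0.049] 2.0
scene right_sheath 0.6 [301.1, 195.2, 337.2, 211.6] 132 [627.4 -57.8  65.3] ax [ 0.843 -0.076 -0.532] n [-0.516  0.16  -0.841] 3.88
board z -0.9242392197622414
```

Request:
send_rows --pt "1 0 0 -0.03 0.1" --pt "1 0 0 -0.03 0.1" --pt "1 0 0 -0.03 0.1" --pt "1 0 0 -0.03 0.1" --pt "1 0 0 -0.03 0.1" --pt "1 0 0 0 0.1"

```text
clock: 2.0
eef_pos: [261.1, -593.4, 385.0]
tool_rot: [-3.135, 0.004, -0.211]
force: [-0.3, -0.5, 0.7]
width: 85.7
```

```bash
cat >> h.py <<'E'
def T():
    s=read_state(); return s, np.array(s["eef_pos"]), Rn.from_euler('xyz',s["tool_rot"]).as_matrix()
def plan(target,yaw=None,step=35.,claw=1):
    """list rows (m, rad) from present pose to target (mm) keeping tool down"""
    s,p,R=T(); cy=np.arctan2(R[1,0],R[0,0]); d=np.array(target)-p
    dy=0 if yaw is None else (yaw-cy+np.pi)%(2*np.pi)-np.pi
    n=max(int(np.ceil(np.linalg.norm(d)/step)),int(np.ceil(abs(dy)/0.115)),1)
    print("pos",p.round(1),"yaw",round(cy,3),"rpy",np.round(s["tool_rot"],3),"q7",s["qpos"][6].round(2),"w",round(s["width"],1),"F",s["force"].round(1),"t",round(s["clock"],2))
    out=[]
    for i in range(n):
        a=cy+dy*i/n; Ri=Rn.from_euler('xyz',[np.pi,0,a]).as_matrix()
        l=Ri.T@(d/n)/1000; out.append([claw]+[round(float(x),4) for x in l]+[round(-dy/n,4)])
    print(n,out)
E
python3 -c "
from h import *
s=read_state();print(s['qpos'].round(3))
plan([575,36,330],-0.22)"
```

```text
[ 0.992  0.528  0.218  1.282 -0.113  1.351 -0.575]
pos [ 261.1 -593.4  385. ] yaw -0.211 rpy [-3.135  0.004 -0.211] q7 -0.57 w 85.7 F [-0.3 -0.5  0.7] t 2.0
21 [[1, 0.0083, -0.0324, 0.0026, np.float64(0.0004)], [1, 0.0083, -0.0324, 0.0026, np.float64(0.0004)], [1, 0.0083, -0.0324, 0.0026, np.float64(0.0004)], [1, 0.0083, -0.0324, 0.0026, np.float64(0.0004)], [1, 0.0083, -0.0325, 0.0026, np.float64(0.0004)], [1, 0.0083, -0.0325, 0.0026, np.float64(0.0004)], [1, 0.0083, -0.0325, 0.0026, np.float64(0.0004)], [1, 0.0082, -0.0325, 0.0026, np.float64(0.0004)], [1, 0.0082, -0.0325, 0.0026, np.float64(0.0004)], [1, 0.0082, -0.0325, 0.0026, np.float64(0.0004)], [1, 0.0082, -0.0325, 0.0026, np.float64(0.0004)], [1, 0.0082, -0.0325, 0.0026, np.float64(0.0004)], [1, 0.0082, -0.0325, 0.0026, np.float64(0.0004)], [1, 0.0082, -0.0325, 0.0026, np.float64(0.0004)], [1, 0.0081, -0.0325, 0.0026, np.float64(0.0004)], [1, 0.0081, -0.0325, 0.0026, np.float64(0.0004)], [1, 0.0081, -0.0325, 0.0026, np.float64(0.0004)], [1, 0.0081, -0.0325, 0.0026, np.float64(0.0004)], [1, 0.0081, -0.0325, 0.0026, np.float64(0.0004)], [1, 0.0081, -0.0325, 0.0026, np.float64(0.0004)], [1, 0.0081, -0.0325, 0.0026, np.float64(0.0004)]]
```

Request:
send_rows --pt "1 0.008 -0.0325 0 0" --pt "1 0.008 -0.0325 0 0" --pt "1 0.008 -0.0325 0 0" --pt "1 0.008 -0.0325 0 0" --pt "1 0.008 -0.0325 0 0" --pt "1 0.008 -0.0325 0 0" --pt "1 0.008 -0.0325 0 0" --pt "1 0.008 -0.0325 0 0" --pt "1 0.008 -0.0325 0 0" --pt "1 0.008 -0.0325 0 0" --pt "1 0.008 -0.0325 0 0" --pt "1 0.008 -0.0325 0 0"

```text
clock: 3.0
eef_pos: [441.3, -227.2, 387.3]
tool_rot: [3.136, -0.001, -0.233]
force: [0.7, -1.0, -0.1]
width: 85.3
```

Request:
send_rows --pt "1 0.008 -0.0325 0.015 0" --pt "1 0.008 -0.0325 0.015 0" --pt "1 0.008 -0.0325 0.015 0" --pt "1 0.008 -0.0325 0.015 0" --pt "1 0.008 -0.0325 0.015 0" --pt "1 0.008 -0.0325 0.015 0" --pt "1 0.008 -0.0325 0.015 0" --pt "1 0.008 -0.0325 0.015 0" --pt "1 0 0 0 0"

```text
clock: 3.75
eef_pos: [572.1, 30.8, 264.7]
tool_rot: [3.141, -0.012, -0.224]
force: [-0.6, 0.8, -0.0]
width: 85.4
```

```bash
python3 -c "
from h import *
s=read_state();print(s['qpos'].round(3))
plan([574.6,36.4,220],-0.22)"
```

```text
[-0.103  0.474 -0.005  1.707  0.009  0.949 -1.906]
pos [572.1  30.8 264.7] yaw -0.224 rpy [ 3.141 -0.012 -0.224] q7 -1.91 w 85.4 F [-0.6  0.8 -0. ] t 3.75
2 [[1, 0.0006, -0.003, 0.0224, np.float64(-0.0018)], [1, 0.0006, -0.003, 0.0224, np.float64(-0.0018)]]
```

Request:
send_rows --pt "1 0.001 -0.006 0.03 0" --pt "1 0 0 0.03 0" --pt "1 0 0 0.03 0" --pt "1 0 0 0.03 0" --pt "0.3 0 0 0.02 0" --pt "0.3 0 0 0.01 0" --pt "0.3 0 0 0 0"

```text
clock: 4.33
eef_pos: [580.1, 41.1, 110.0]
tool_rot: [-3.139, -0.018, -0.215]
force: [0.1, -0.1, 0.5]
width: 55.2
```

```bash
python3 - <<'E'
from h import *
plan([574.6,36.4,95],-0.22)
p=get_image("scene"); a=p["image"]; cv2.imwrite("pics/s1.png",cv2.resize(a[130:280,240:400],None,fx=4,fy=4,interpolation=cv2.INTER_CUBIC))
E
```

```text
pos [580.1  41.1 110. ] yaw -0.215 rpy [-3.139 -0.018 -0.215] q7 -1.92 w 55.2 F [ 0.1 -0.1  0.5] t 4.33
1 [[1, -0.0043, 0.0058, 0.015, np.float64(0.005)]]
```

View pics/s1.png

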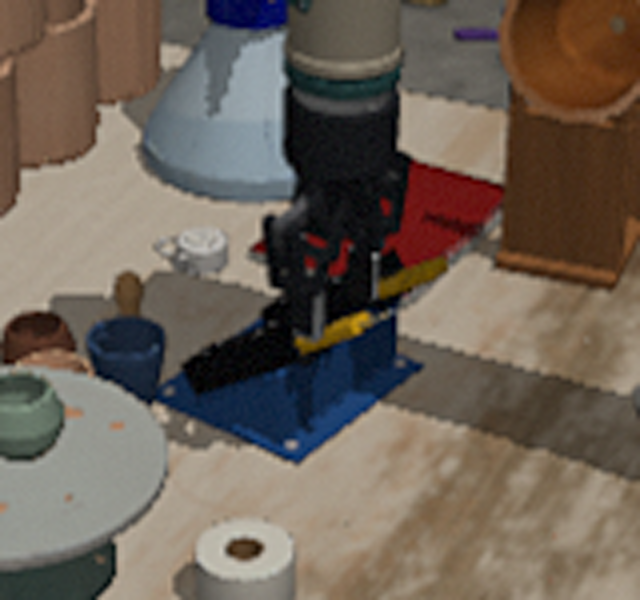

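The fingers straddle the left cutter, just above it and near its mouth end. I correct the x/y offset, go down and close.

Request:
send_rows --pt "0.3 -0.004 0.005 0.008 0" --pt "0.3 0 0 0.006 0" --pt "0.1 0 0 0 0" --pt "0.0 0 0 0 0"

```text
clock: 4.72
eef_pos: [578.6, 36.1, 100.2]
tool_rot: [-3.137, -0.027, -0.216]
force: [-0.5, 0.0, 1.0]
width: 42.6
```

```bash
python3 - <<'E'
from h import *
plan([574.6,36.4,95],-0.22)
E
```

```text
pos [578.6  36.1 100.2] yaw -0.216 rpy [-3.137 -0.027 -0.216] q7 -1.92 w 42.6 F [-0.5  0.   1. ] t 4.72
1 [[1, -0.0039, 0.0006, 0.0052, np.float64(0.0039)]]
```

Request:
send_rows --pt "0.0 -0.005 0 0.006 0" --pt "-1 0 0 0 0" --pt "-1 0 0 0 0" --pt "-1 0 0 0 0" --pt "-1 0 0 0 0" --pt "-1 0 0 0 0"

```text
clock: 5.22
eef_pos: [575.1, 37.5, 95.9]
tool_rot: [-3.135, -0.031, -0.216]
force: [0.1, -0.7, -0.6]
width: 20.7
```

```bash
python3 - <<'E'
from h import *
plan([574.6,36.4,95],-0.22)
E
```

```text
pos [575.1  37.5  95.9] yaw -0.216 rpy [-3.135 -0.031 -0.216] q7 -1.92 w 20.7 F [ 0.1 -0.7 -0.6] t 5.22
1 [[1, -0.0002, 0.0011, 0.0009, np.float64(0.0038)]]
```

Request:
send_rows --pt "-1 -0.0082 0 -0.006 0" --pt "-1 -0.0082 0 -0.006 0" --pt "-1 -0.0082 0 -0.006 0" --pt "-1 -0.0082 0 -0.006 0"

```text
clock: 5.55
eef_pos: [541.1, 44.6, 119.8]
tool_rot: [-3.135, -0.032, -0.217]
force: [0.8, 0.3, -0.3]
width: 20.4
```

```bash
python3 - <<'E'
from h import *
s,p,R=T(); h=np.array([.976,-.218,0]); d=p-[575.1,37.5,95.9]; print(d, d@h, d@[.218,.976,0], "slope",d[2]/-(d@h)); plan([574.6,36.4,95],-0.22)
E
```

```text
[-33.9968637    7.10968595  23.92841031] -34.73085050933233 -0.4722628027968247 slope 0.6889670122506515
pos [541.1  44.6 119.8] yaw -0.217 rpy [-3.135 -0.032 -0.217] q7 -1.94 w 20.4 F [ 0.8  0.3 -0.3] t 5.55
2 [[1, 0.0172, 0.0004, 0.0124, np.float64(0.0014)], [1, 0.0172, 0.0004, 0.0124, np.float64(0.0014)]]
```

Clean pull: the slope is 0.69 and there is no side force. I pull the rest of the way out.

Request:
send_rows --pt "-1 -0.0123 0 -0.009 0" --pt "-1 -0.0123 0 -0.009 0" --pt "-1 -0.0123 0 -0.009 0" --pt "-1 -0.0123 0 -0.009 0" --pt "-1 -0.015 0 -0.015 0" --pt "-1 0 0 -0.025 0" --pt "-1 0 0 -0.025 0" --pt "-1 0 0 0 0"

```text
clock: 6.22
eef_pos: [459.0, 61.1, 226.5]
tool_rot: [-3.137, -0.024, -0.213]
force: [0.6, 1.0, -1.8]
width: 20.5
```

```bash
python3 - <<'E'
from h import *
p=get_image("scene"); a=p["image"]; cv2.imwrite("pics/s2.png",cv2.resize(a[100:280,240:440],None,fx=3.3,fy=3.3,interpolation=cv2.INTER_CUBIC))
plan([450,270,180],1.35,step=35,claw=-1)
E
```

```text
pos [458.2  60.9 224.9] yaw -0.213 rpy [-3.137 -0.022 -0.213] q7 -1.99 w 20.2 F [-1.6  0.  -0.6] t 6.27
14 [[-1, -0.0037, -0.0145, 0.0032, np.float64(-0.1116)], [-1, -0.0021, -0.0148, 0.0032, np.float64(-0.1116)], [-1, -0.0004, -0.0149, 0.0032, np.float64(-0.1116)], [-1, 0.0012, -0.0149, 0.0032, np.float64(-0.1116)], [-1, 0.0029, -0.0147, 0.0032, np.float64(-0.1116)], [-1, 0.0045, -0.0143, 0.0032, np.float64(-0.1116)], [-1, 0.0061, -0.0137, 0.0032, np.float64(-0.1116)], [-1, 0.0075, -0.0129, 0.0032, np.float64(-0.1116)], [-1, 0.0089, -0.012, 0.0032, np.float64(-0.1116)], [-1, 0.0102, -0.0109, 0.0032, np.float64(-0.1116)], [-1, 0.0114, -0.0097, 0.0032, np.float64(-0.1116)], [-1, 0.0124, -0.0084, 0.0032, np.float64(-0.1116)], [-1, 0.0132, -0.0069, 0.0032, np.float64(-0.1116)], [-1, 0.0139, -0.0054, 0.0032, np.float64(-0.1116)]]
```

View pics/s2.png

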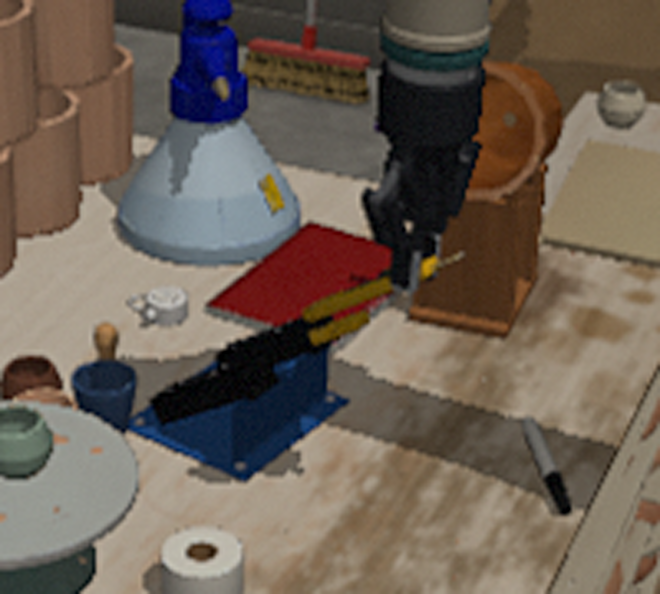

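```bash
python3 - <<'E'
from h import *
plan([445,245,150],1.57,step=35,claw=-1)
E
```

```text
pos [458.2  60.9 224.9] yaw -0.213 rpy [-3.137 -0.022 -0.213] q7 -1.99 w 20.2 F [-1.6  0.  -0.6] t 6.27
16 [[-1, -0.0032, -0.0111, 0.0047, np.float64(-0.1114)], [-1, -0.002, -0.0114, 0.0047, np.float64(-0.1114)], [-1, -0.0007, -0.0115, 0.0047, np.float64(-0.1114)], [-1, 0.0006, -0.0115, 0.0047, np.float64(-0.1114)], [-1, 0.0019, -0.0114, 0.0047, np.float64(-0.1114)], [-1, 0.0031, -0.0111, 0.0047, np.float64(-0.1114)], [-1, 0.0043, -0.0107, 0.0047, np.float64(-0.1114)], [-1, 0.0055, -0.0101, 0.0047, np.float64(-0.1114)], [-1, 0.0066, -0.0095, 0.0047, np.float64(-0.1114)], [-1, 0.0076, -0.0087, 0.0047, np.float64(-0.1114)], [-1, 0.0085, -0.0078, 0.0047, np.float64(-0.1114)], [-1, 0.0093, -0.0068, 0.0047, np.float64(-0.1114)], [-1, 0.01, -0.0057, 0.0047, np.float64(-0.1114)], [-1, 0.0106, -0.0046, 0.0047, np.float64(-0.1114)], [-1, 0.011, -0.0034, 0.0047, np.float64(-0.1114)], [-1, 0.0113, -0.0021, 0.0047, np.float64(-0.1114)]]
```

Request:
send_rows --pt "-1 -0.003 -0.012 0 -0.111" --pt "-1 -0.002 -0.012 0 -0.111" --pt "-1 -0.001 -0.012 0 -0.111" --pt "-1 0.001 -0.012 0 -0.111" --pt "-1 0.002 -0.012 0 -0.111" --pt "-1 0.003 -0.012 0 -0.111" --pt "-1 0.004 -0.011 0 -0.111" --pt "-1 0.006 -0.01 0 -0.111" --pt "-1 0.007 -0.009 0 -0.111" --pt "-1 0.008 -0.009 0 -0.111" --pt "-1 0.009 -0.008 0 -0.111" --pt "-1 0.009 -0.007 0 -0.111"

```text
clock: 7.27
eef_pos: [430.1, 203.4, 216.4]
tool_rot: [3.135, 0.008, 1.18]
force: [-0.7, 0.5, -1.2]
width: 20.5
```

```bash
python3 - <<'E'
from h import *
plan([445,245,120],1.57,step=35,claw=-1)
E
```

```text
pos [430.1 203.4 216.4] yaw 1.18 rpy [3.135 0.008 1.18 ] q7 -1.15 w 20.5 F [-0.7  0.5 -1.2] t 7.27
4 [[-1, 0.011, -0.0005, 0.0241, np.float64(-0.0975)], [-1, 0.011, 0.0005, 0.0241, np.float64(-0.0975)], [-1, 0.0109, 0.0016, 0.0241, np.float64(-0.0975)], [-1, 0.0107, 0.0027, 0.0241, np.float64(-0.0975)]]
```

Request:
send_rows --pt "-1 0.011 0 0.024 -0.0975" --pt "-1 0.011 0 0.024 -0.0975" --pt "-1 0.011 0.001 0.024 -0.0975" --pt "-1 0.011 0.002 0.024 -0.0975" --pt "-1 0 0 0.02 0" --pt "-1 0 0 0.015 0" --pt "-1 0 0 0 0"

```text
clock: 7.85
eef_pos: [436.5, 247.9, 76.1]
tool_rot: [-3.137, 0.009, 1.603]
force: [0.5, -0.9, -1.0]
width: 20.5
```

```bash
python3 - <<'E'
from h import *
p=get_image("scene"); a=p["image"]; cv2.imwrite("pics/s3.png",cv2.resize(a[150:330,240:440],None,fx=3.3,fy=3.3,interpolation=cv2.INTER_CUBIC))
plan([445,245,80],1.57,step=35,claw=-1)
E
```

```text
pos [436.7 247.9  77.1] yaw 1.602 rpy [-3.138  0.009  1.602] q7 -1.03 w 20.5 F [-0.4 -0.1 -0.4] t 7.9
1 [[-1, -0.0031, 0.0082, -0.0029, np.float64(0.0323)]]
```

View pics/s3.png

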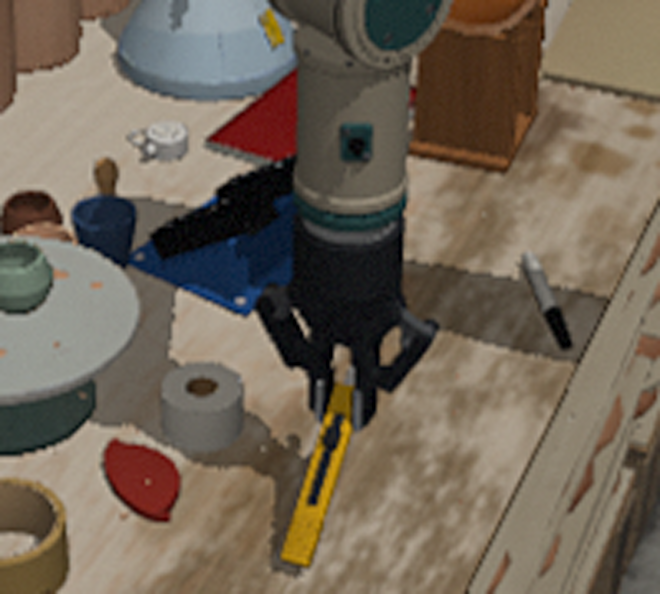

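The cutter is held slanted, with its tail toward the viewer and about 13 mm above the board. I lower it so that the tail rests on the board and the cutter pivots flat in the grip.

Request:
send_rows --pt "-1 0 0.004 0.01 0" --pt "-1 -0.003 0 0.008 0" --pt "-1 -0.004 0 0.008 0" --pt "-1 -0.004 0 0.008 0" --pt "-1 -0.003 0 0.008 0"

```text
clock: 8.32
eef_pos: [443.0, 229.5, 38.1]
tool_rot: [3.14, 0.012, 1.601]
force: [-2.0, -1.5, 6.7]
width: 20.2
```

```bash
python3 - <<'E'
from h import *
plan([445,245,80],1.57,step=35,claw=-1)
E
```

```text
pos [443.  229.5  38.1] yaw 1.601 rpy [3.14  0.012 1.601] q7 -1.06 w 20.2 F [-2.  -1.5  6.7] t 8.32
2 [[-1, 0.0077, 0.0012, -0.021, np.float64(0.0153)], [-1, 0.0077, 0.0011, -0.021, np.float64(0.0153)]]
```

Request:
send_rows --pt "-1 -0.002 0 0.008 0" --pt "-1 -0.002 0 0.008 0" --pt "-1 -0.001 0 0.008 0" --pt "-1 0 0 0.005 0"

```text
clock: 8.65
eef_pos: [444.2, 220.2, 10.6]
tool_rot: [3.137, 0.014, 1.598]
force: [-2.1, -0.8, 5.7]
width: 20.1
```

```bash
python3 - <<'E'
from h import *
p=get_image("scene"); a=p["image"]; cv2.imwrite("pics/s4.png",cv2.resize(a[180:330,260:420],None,fx=4,fy=4,interpolation=cv2.INTER_CUBIC))
plan([445,245,80],1.57,step=35,claw=-1)
E
```

```text
pos [443.9 220.1  10. ] yaw 1.598 rpy [3.137 0.015 1.598] q7 -1.08 w 20.6 F [-1.3 -2.8  2.7] t 8.7
3 [[-1, 0.0083, 0.0006, -0.0233, np.float64(0.0095)], [-1, 0.0083, 0.0005, -0.0233, np.float64(0.0095)], [-1, 0.0083, 0.0004, -0.0233, np.float64(0.0095)]]
```

View pics/s4.png

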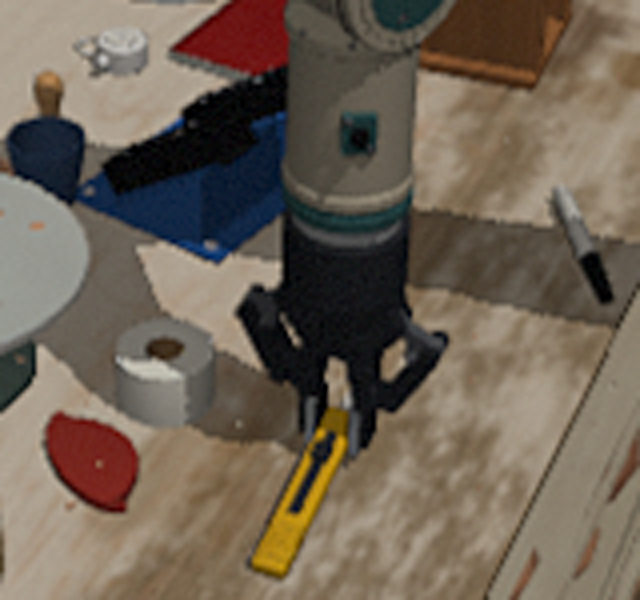

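Request:
send_rows --pt "-1 0 0 0.005 0" --pt "-1 0 0 0.003 0" --pt "-0.3 0 0 0 0" --pt "-0.1 0 0 -0.002 0" --pt "0.1 0 0 -0.002 0" --pt "0.2 0 0 -0.002 0" --pt "0.2 0 0 0 0"

```text
clock: 9.28
eef_pos: [446.2, 221.9, 9.4]
tool_rot: [3.133, 0.011, 1.598]
force: [-0.4, -0.6, -0.6]
width: 51.3
```

```bash
python3 - <<'E'
from h import *
plan([445,245,80],1.57,step=35,claw=-1)
E
```

```text
pos [446.2 221.9   9.4] yaw 1.598 rpy [3.133 0.011 1.598] q7 -1.09 w 51.3 F [-0.4 -0.6 -0.6] t 9.28
3 [[-1, 0.0077, -0.0002, -0.0235, np.float64(0.0092)], [-1, 0.0077, -0.0003, -0.0235, np.float64(0.0092)], [-1, 0.0077, -0.0003, -0.0235, np.float64(0.0092)]]
```

Released. I raise the tool and measure how the cutter lies.

Request:
send_rows --pt "0.2 0 0 -0.02 0" --pt "0.2 0 0 -0.03 0" --pt "0.2 0 0 -0.03 0" --pt "0.2 -0.02 0 -0.03 0" --pt "0.2 -0.03 0 -0.02 0" --pt "0.2 -0.03 0 0 0" --pt "0.2 -0.03 0 0 0" --pt "0.2 0 0 0 0"

```text
clock: 9.95
eef_pos: [449.9, 114.1, 148.5]
tool_rot: [3.128, 0.009, 1.606]
force: [-0.4, -0.5, -0.7]
width: 51.4
```

```bash
cat > cut.py <<'E'
from h import *
def board_cutter(tag):
    for n in("top","scene"):
        p=get_image(n); a=p["image"]; hsv=cv2.cvtColor(a,cv2.COLOR_BGR2HSV)
        P,u,v=pts(p); H=hsv[v,u]
        k=(P[:,0]>360)&(P[:,0]<540)&(P[:,1]>140)&(P[:,1]<400)&(P[:,2]<40)&(H[:,0]>15)&(H[:,0]<35)&(H[:,1]>150)
        Q=P[k]
        if len(Q)>20:
            r=cv2.minAreaRect(Q[:,:2].astype(np.float32)); print(n,len(Q),"rect",np.round(r[0],1),np.round(r[1],1),round(r[2],1),"z pct",np.percentile(Q[:,2],[5,50,95]).round(1)); w=np.linalg.svd(Q-Q.mean(0))[2]; print(Q.mean(0).round(1),w[0].round(3))
            x0,x1,y0,y1=u[k].min()-40,u[k].max()+40,v[k].min()-40,v[k].max()+40
        else: x0,x1,y0,y1=240,440,180,330
        cv2.imwrite(f"pics/{tag}_{n}.png",cv2.resize(a[y0:y1,x0:x1],None,fx=4,fy=4,interpolation=cv2.INTER_CUBIC))
E
python3 - <<'E'
from cut import *
board_cutter("b1")
plan([445,320,80],1.57,step=35,claw=0.2)
E
```

```text
top 459 rect [443.9 272.2] [ 20.1 134.4] 1.9 z pct [ 7.2 10.8 14.8]
[443.9 273.8  10.9] [-0.033  0.999 -0.003]
scene 322 rect [442.8 269.9] [ 27.1 147.8] 2.0 z pct [ 4.5  9.7 12.5]
[439.7 281.2   9.2] [-0.026  1.     0.005]
pos [450.3 119.8 148.5] yaw 1.61 rpy [3.126 0.004 1.61 ] q7 -0.75 w 51.1 F [ 2.   0.4 -0.1] t 10.05
7 [[0.2, 0.0286, 0.0004, 0.0098, np.float64(0.0058)], [0.2, 0.0286, 0.0002, 0.0098, np.float64(0.0058)], [0.2, 0.0286, 0.0, 0.0098, np.float64(0.0058)], [0.2, 0.0286, -0.0001, 0.0098, np.float64(0.0058)], [0.2, 0.0286, -0.0003, 0.0098, np.float64(0.0058)], [0.2, 0.0286, -0.0005, 0.0098, np.float64(0.0058)], [0.2, 0.0286, -0.0006, 0.0098, np.float64(0.0058)]]
```

View pics/b1_top.png

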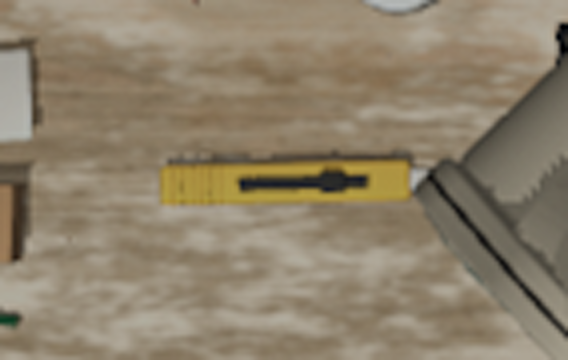

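View pics/b1_scene.png

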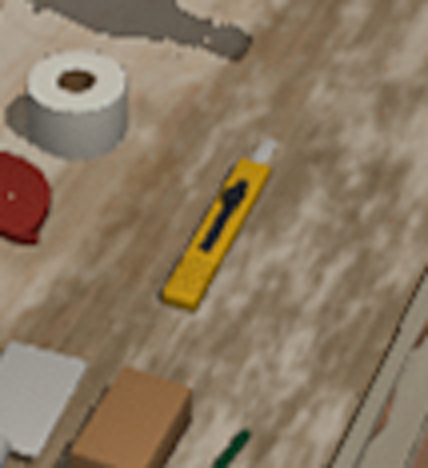

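The cutter lies flat, slider up, with the body centre at (444,272) and the measured body length 134 mm (135 expected). Its blade points to −y. I now take it by the tail end.

Request:
send_rows --pt "0.2 0.025 0.001 0 0" --pt "0.2 0.0275 0.001 0 0" --pt "0.2 0.0275 0 0.01 0" --pt "0.2 0.0275 0 0.01 0" --pt "0.2 0.0275 0 0.02 0" --pt "0.2 0.0275 0 0.02 0" --pt "0.2 0.0275 0 0.02 0" --pt "0.2 0 0 0.01 0" --pt "0.2 0 0 0 0"

```text
clock: 10.8
eef_pos: [442.7, 333.2, 53.7]
tool_rot: [3.123, -0.008, 1.62]
force: [-0.5, -0.9, -1.1]
width: 51.0
```

```bash
python3 - <<'E'
from h import *
plan([442.6,312.7,4],1.604,step=35,claw=0.2)
E
```

```text
pos [442.7 333.2  53.7] yaw 1.62 rpy [ 3.123 -0.008  1.62 ] q7 -1.14 w 51.0 F [-0.5 -0.9 -1.1] t 10.8
2 [[0.2, -0.0102, -0.0006, 0.0248, np.float64(0.008)], [0.2, -0.0102, -0.0005, 0.0248, np.float64(0.008)]]
```

Request:
send_rows --pt "0.2 -0.011 -0.0005 0.015 0.008" --pt "0.2 -0.01 -0.0005 0.015 0.008" --pt "0.2 0 0 0.01 0" --pt "0.2 0 0 0.005 0" --pt "0.2 0 0 0 0"

```text
clock: 11.22
eef_pos: [441.0, 318.0, 7.6]
tool_rot: [3.124, -0.013, 1.611]
force: [-0.9, -0.2, 0.1]
width: 51.2
```

```bash
python3 - <<'E'
from h import *
plan([442.6,312.7,4],1.604,step=35,claw=0.2)
E
```

```text
pos [441.  318.    7.6] yaw 1.611 rpy [ 3.124 -0.013  1.611] q7 -1.18 w 51.2 F [-0.9 -0.2  0.1] t 11.22
1 [[0.2, -0.0054, 0.0014, 0.0036, np.float64(0.0072)]]
```

Request:
send_rows --pt "0.2 -0.005 0.001 0.005 0" --pt "-1 0 0 0 0" --pt "-1 0 0 0 0" --pt "-1 0 0 0 0" --pt "-1 0 0 0 0" --pt "-1 0 0 0 0" --pt "-1 0 0 0 0"

```text
clock: 11.8
eef_pos: [444.3, 314.9, 5.4]
tool_rot: [3.12, -0.017, 1.611]
force: [-0.3, -0.2, -0.5]
width: 20.0
```

```bash
python3 - <<'E'
from h import *
plan([442.6,312.7,4],1.604,step=35,claw=0.2)
E
```

```text
pos [444.3 314.9   5.4] yaw 1.611 rpy [ 3.12  -0.017  1.611] q7 -1.18 w 20.0 F [-0.3 -0.2 -0.5] t 11.8
1 [[0.2, -0.0021, -0.0018, 0.0014, np.float64(0.0068)]]
```

The grip is too shallow: only the upper half of the cutter is between the fingers. I reopen and go lower.

Request:
send_rows --pt "0 0 0 0 0" --pt "0 0 0 0.003 0" --pt "0 0 0 0.003 0" --pt "0 -0.001 0 0.002 0"

```text
clock: 12.13
eef_pos: [445.2, 315.6, -1.5]
tool_rot: [3.118, -0.02, 1.611]
force: [-5.3, -1.7, 35.7]
width: 42.9
```

```bash
python3 - <<'E'
from h import *
plan([442.6,312.7,2],1.604,step=35,claw=0.2)
E
```

```text
pos [445.2 315.6  -1.5] yaw 1.611 rpy [ 3.118 -0.02   1.611] q7 -1.19 w 42.9 F [-5.3 -1.7 35.7] t 12.13
1 [[0.2, -0.0028, -0.0027, -0.0035, np.float64(0.0072)]]
```

Request:
send_rows --pt "0 -0.001 -0.001 -0.004 0" --pt "-1 0 0 0 0" --pt "-1 0 0 0 0" --pt "-1 0 0 0 0" --pt "-1 0 0 0 0"

```text
clock: 12.55
eef_pos: [444.1, 315.1, 2.7]
tool_rot: [3.117, -0.02, 1.612]
force: [-1.4, -0.7, 4.5]
width: 20.2
```

```bash
python3 - <<'E'
from h import *
plan([442.6,312.7,120],1.604,step=30,claw=-1)
E
```

```text
pos [444.1 315.1   2.7] yaw 1.612 rpy [ 3.117 -0.02   1.612] q7 -1.19 w 20.2 F [-1.4 -0.7  4.5] t 12.55
4 [[-1, -0.0006, -0.0004, -0.0293, np.float64(0.0019)], [-1, -0.0006, -0.0004, -0.0293, np.float64(0.0019)], [-1, -0.0006, -0.0004, -0.0293, np.float64(0.0019)], [-1, -0.0006, -0.0004, -0.0293, np.float64(0.0019)]]
```

Request:
send_rows --pt "-1 0 0 -0.01 0" --pt "-1 0 0 -0.03 0" --pt "-1 0 0 -0.03 0" --pt "-1 0 0 -0.03 0" --pt "-1 0 0 -0.03 0" --pt "-1 0 0 -0.03 0" --pt "-1 0 0 0 0"

```text
clock: 13.13
eef_pos: [437.5, 309.8, 167.7]
tool_rot: [3.125, -0.014, 1.614]
force: [0.3, 0.1, -0.9]
width: 19.8
```

```bash
python3 - <<'E'
from h import *
plan([445,70,155],2.92,step=30,claw=-1)
E
```

```text
pos [437.5 309.8 167.7] yaw 1.614 rpy [ 3.125 -0.014  1.614] q7 -1.02 w 19.8 F [ 0.3  0.1 -0.9] t 13.13
12 [[-1, -0.02, -0.0002, 0.0011, np.float64(-0.1088)], [-1, -0.0198, -0.0024, 0.0011, np.float64(-0.1088)], [-1, -0.0195, -0.0045, 0.0011, np.float64(-0.1088)], [-1, -0.0189, -0.0066, 0.0011, np.float64(-0.1088)], [-1, -0.018, -0.0086, 0.0011, np.float64(-0.1088)], [-1, -0.017, -0.0106, 0.0011, np.float64(-0.1088)], [-1, -0.0157, -0.0123, 0.0011, np.float64(-0.1088)], [-1, -0.0143, -0.014, 0.0011, np.float64(-0.1088)], [-1, -0.0127, -0.0154, 0.0011, np.float64(-0.1088)], [-1, -0.0109, -0.0167, 0.0011, np.float64(-0.1088)], [-1, -0.0091, -0.0178, 0.0011, np.float64(-0.1088)], [-1, -0.0071, -0.0187, 0.0011, np.float64(-0.1088)]]
```

Request:
send_rows --pt "-1 -0.02 0 0 -0.109" --pt "-1 -0.02 -0.002 0 -0.109" --pt "-1 -0.0195 -0.0045 0 -0.109" --pt "-1 -0.019 -0.0065 0 -0.109" --pt "-1 -0.018 -0.0085 0 -0.109" --pt "-1 -0.017 -0.0105 0 -0.109" --pt "-1 -0.0155 -0.012 0 -0.109" --pt "-1 -0.0145 -0.014 0 -0.109" --pt "-1 -0.0125 -0.0155 0 -0.109" --pt "-1 -0.011 -0.0165 0 -0.109" --pt "-1 -0.009 -0.018 0 -0.109" --pt "-1 -0.007 -0.0185 0 -0.109"

```text
clock: 14.13
eef_pos: [450.4, 63.8, 164.8]
tool_rot: [3.122, 0.013, 2.994]
force: [-0.2, -0.7, -1.5]
width: 20.4
```

```bash
python3 - <<'E'
from h import *
plan([445,66,110],2.92,step=30,claw=-1)
E
```

```text
pos [450.4  63.8 164.8] yaw 2.994 rpy [3.122 0.013 2.994] q7 0.48 w 20.4 F [-0.2 -0.7 -1.5] t 14.13
2 [[-1, 0.0028, 0.0007, 0.0274, np.float64(0.0372)], [-1, 0.0028, 0.0006, 0.0274, np.float64(0.0372)]]
```

Request:
send_rows --pt "-1 0.003 0.001 0.02 0.037" --pt "-1 0.004 0.001 0.02 0.037" --pt "-1 0.002 0 0.01 0" --pt "-1 0 0 0 0" --pt "-1 0 0 0 0"

```text
clock: 14.55
eef_pos: [441.3, 56.5, 111.0]
tool_rot: [3.127, 0.007, 2.908]
force: [0.3, -0.2, -0.3]
width: 19.9
```

```bash
cat > held.py <<'E'
from h import *
def held(tag,names=("top","scene")):
    s,tp,R=T(); O=np.array([605,29.6,76.]); h=np.array([.976,-.218,0])
    for n in names:
        p=get_image(n); a=p["image"]; hsv=cv2.cvtColor(a,cv2.COLOR_BGR2HSV); P,u,v=pts(p); H=hsv[v,u]
        lat=(P-O)@[.218,.976,0]; al=(P-O)@h
        k=(np.abs(lat)<25)&(al>-230)&(al<10)&(H[:,0]>15)&(H[:,0]<35)&(H[:,1]>140)&(P[:,2]>40)
        Q=P[k]
        if len(Q)>10:
            c=np.median(Q,0); q=np.stack([al[k],P[k][:,2]],1); f=np.polyfit(q[:,0],q[:,1],1)
            for _ in range(3):
                r=q[:,1]-np.polyval(f,q[:,0]); g=np.abs(r)<5; q=q[g]; f=np.polyfit(q[:,0],q[:,1],1)
            fl=np.polyfit(al[k],lat[k],1)
            print(n,len(Q),"along",np.percentile(al[k],[1,99]).round(1),"pitch deg",np.degrees(np.arctan(f[0])).round(1),"z at -60:",np.polyval(f,-60).round(1),"lat med",np.median(lat[k]).round(1),"lat slope",fl[0].round(3))
        x0,y0=(330,150) if n=="top" else (260,150)
        cv2.imwrite(f"pics/{tag}_{n}.png",cv2.resize(a[y0:y0+150,x0:x0+150],None,fx=4,fy=4,interpolation=cv2.INTER_CUBIC))
    print("tcp along",((tp-O)@h).round(1),"lat",((tp-O)@[.218,.976,0]).round(1),"z",tp[2].round(1))
E
python3 - <<'E'
from held import *
held("h1"); plan([445,66,83],2.92,step=30,claw=-1)
E
```

```text
top 222 along [-127.4  -58.3] pitch deg -3.4 z at -60: 120.5 lat med -6.7 lat slope -0.188
scene 229 along [-193.3  -60.1] pitch deg 1.3 z at -60: 120.3 lat med -4.5 lat slope -0.008
tcp along -165.7 lat -9.4 z 111.0
pos [441.9  57.  111.6] yaw 2.908 rpy [3.126 0.009 2.908] q7 0.29 w 19.5 F [-0.4 -0.1 -0.7] t 14.65
2 [[-1, -0.0004, 0.0047, 0.0143, np.float64(-0.0061)], [-1, -0.0005, 0.0047, 0.0143, np.float64(-0.0061)]]
```

View pics/h1_scene.png

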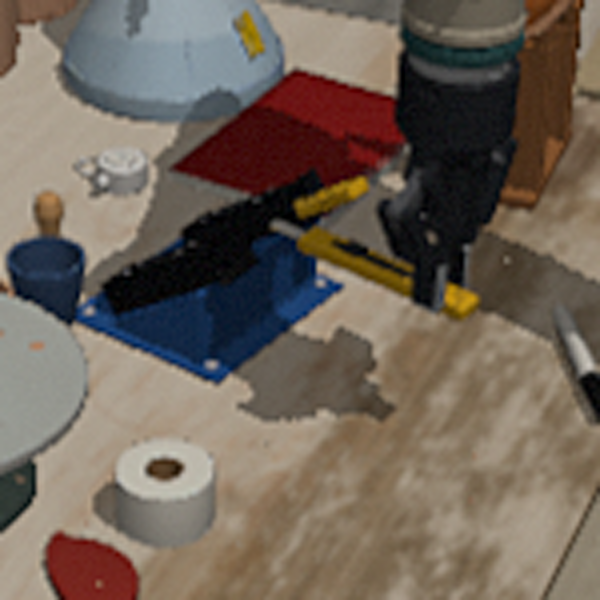

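View pics/h1_top.png

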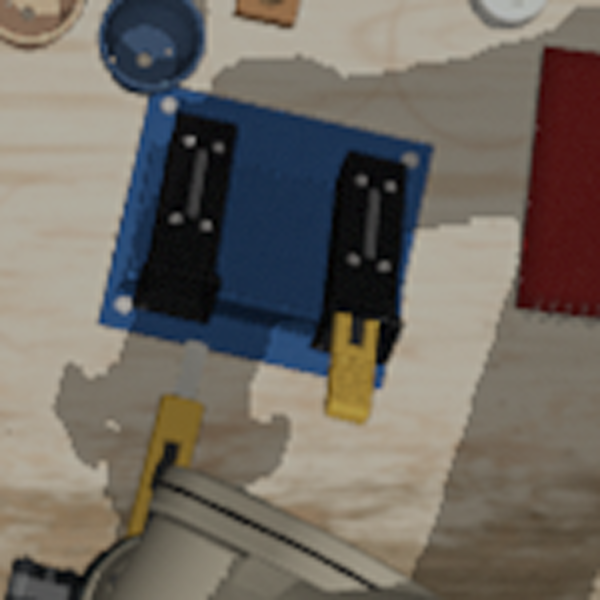

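The cutter is held level and pointed at the mouth (tip at about (192,345) in the top crop, mouth at (178,305)), about 10 mm too far right. I shift it left and lower it to mouth height.

Request:
send_rows --pt "-1 0 0.005 0.008 -0.012" --pt "-1 0 0.005 0.01 0" --pt "-1 0 0 0.008 0" --pt "-1 0 0 0 0" --pt "-1 0 0 0 0"

```text
clock: 15.07
eef_pos: [448.1, 70.7, 86.6]
tool_rot: [3.122, 0.016, 2.924]
force: [-0.1, -0.2, -0.7]
width: 19.9
```

```bash
python3 - <<'E'
from held import *
held("h2"); plan([445,66,83],2.92,step=30,claw=-1)
E
```

```text
top 164 along [-93.  -55.1] pitch deg 1.7 z at -60: 98.1 lat med 5.6 lat slope -0.059
scene 228 along [-190.1  -25.2] pitch deg 1.8 z at -60: 96.5 lat med 11.1 lat slope -0.0
tcp along -162.1 lat 5.9 z 86.6
pos [448.   70.4  86.8] yaw 2.923 rpy [3.122 0.016 2.923] q7 0.21 w 20.5 F [-0.  -0.2 -0.2] t 15.17
1 [[-1, 0.002, -0.0049, 0.0038, np.float64(0.0035)]]
```

View pics/h2_scene.png

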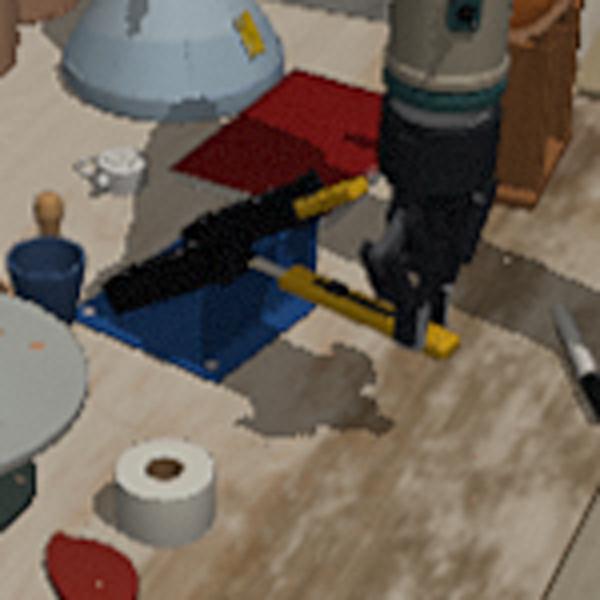

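View pics/h2_top.png

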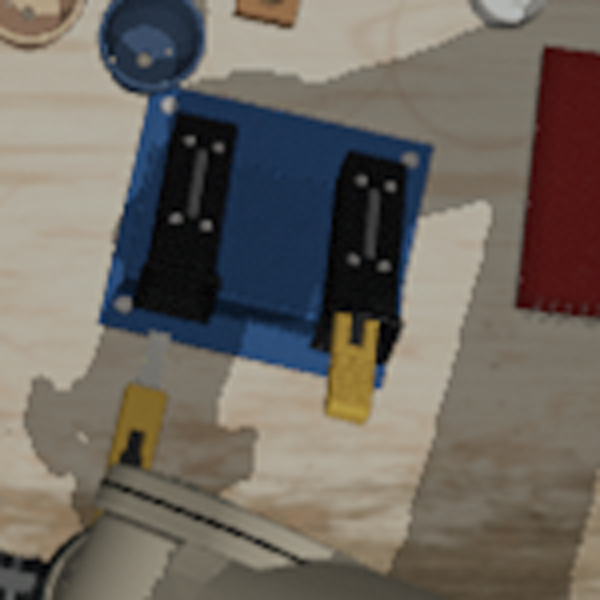

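Request:
send_rows --pt "-1 0 -0.004 0.006 0" --pt "-1 -0.004 0 0 0" --pt "-1 -0.006 0 0 0" --pt "-1 0 0 0 0"

```text
clock: 15.5
eef_pos: [458.6, 63.5, 81.4]
tool_rot: [3.122, 0.018, 2.923]
force: [0.0, 0.1, -1.5]
width: 20.0
```

```bash
python3 - <<'E'
from held import *
held("h3"); plan([445,66,83],2.92,step=30,claw=-1)
E
```

```text
top 168 along [-107.8  -43.5] pitch deg -4.9 z at -60: 92.9 lat med 2.1 lat slope -0.169
scene 217 along [-178.7  -44.8] pitch deg 2.1 z at -60: 91.4 lat med 6.6 lat slope 0.018
tcp along -150.3 lat 1.2 z 81.4
pos [457.5  63.9  81.4] yaw 2.924 rpy [3.122 0.017 2.924] q7 0.23 w 19.8 F [-0.6 -0.9 -1.6] t 15.6
1 [[-1, 0.0127, -0.0006, -0.0016, np.float64(0.0039)]]
```

View pics/h3_top.png

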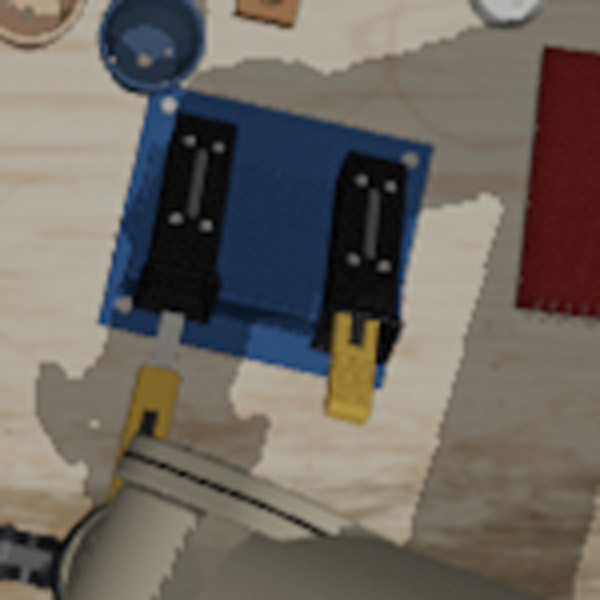

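View pics/h3_scene.png

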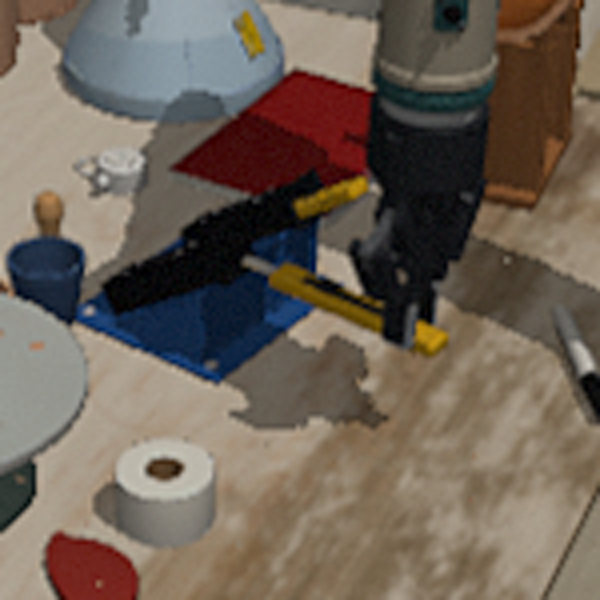

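Laterally centred, with the tip at the lip. I advance level until it meets the sheath's slanted ceiling.

Request:
send_rows --pt "-1 -0.006 0 0.001 0" --pt "-1 -0.006 0 0 0" --pt "-1 -0.006 0 0 0" --pt "-1 -0.005 0 0 0"

```text
clock: 15.93
eef_pos: [481.0, 58.6, 80.9]
tool_rot: [3.122, 0.016, 2.925]
force: [-0.1, -0.4, -0.6]
width: 20.2
```

```bash
python3 - <<'E'
from held import *
held("h4"); plan([445,66,83],2.92,step=30,claw=-1)
E
```

```text
top 152 along [-82. -20.] pitch deg -12.7 z at -60: 98.3 lat med 5.4 lat slope -0.222
scene 222 along [-154.3   -4.8] pitch deg 1.9 z at -60: 89.9 lat med 7.0 lat slope 0.013
tcp along -127.3 lat 1.2 z 80.9
pos [481.5  58.5  80.8] yaw 2.924 rpy [3.122 0.017 2.924] q7 0.29 w 19.8 F [-0.8  0.2 -0. ] t 16.03
2 [[-1, 0.0186, -0.0003, -0.0011, np.float64(0.002)], [-1, 0.0186, -0.0003, -0.0011, np.float64(0.002)]]
```

View pics/h4_scene.png

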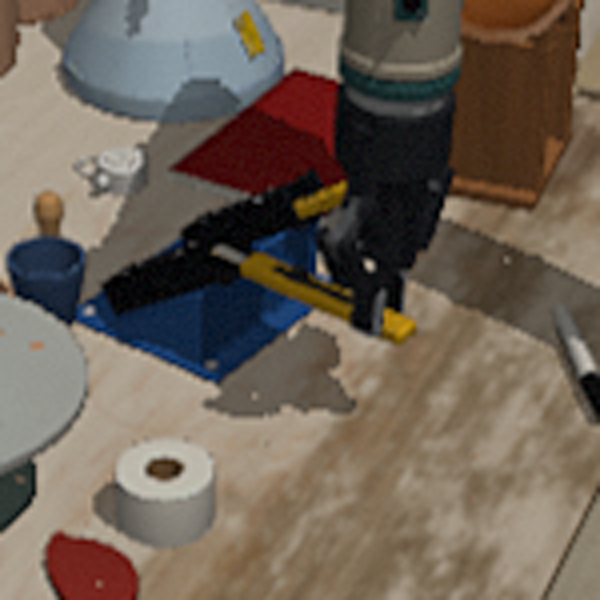

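```bash
python3 - <<'E'
import cv2
a=cv2.imread("pics/h4_top.png"); b=cv2.imread("pics/h4_scene.png")
cv2.imwrite("pics/h4z.png",cv2.hconcat([cv2.resize(a[200:460,50:310],(400,400),interpolation=cv2.INTER_CUBIC),cv2.resize(b[170:350,90:270],(400,400),interpolation=cv2.INTER_CUBIC)]))
E
```

```text
(no output)
```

View pics/h4z.png

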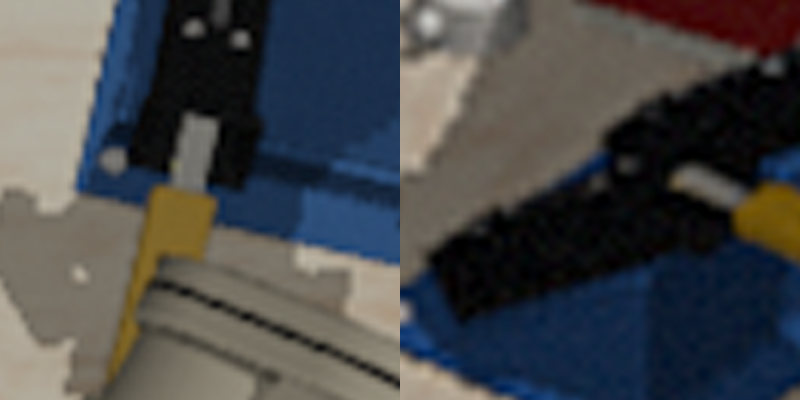

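The blade shows over the black lip in the top view, at crop (200,150). I check from depth whether it is inside or above the sheath.

```bash
python3 - <<'E'
from held import *
O=np.array([605,29.6,76.]); h=np.array([.976,-.218,0])
p=get_image("top"); P,u,v=pts(p); al=(P-O)@h; lat=(P-O)@[.218,.976,0]; V=p["image"][v,u].sum(1)
xs=al*.819-(P[:,2]-76)*.574; zs=al*.574+(P[:,2]-76)*.819
for nm,c in(("left",0),("right",-94)):
  for lo,hi in((-22,-17),(-16,-11),(-8,-3),(-3,3),(3,8),(11,16),(17,22)):
    o=[]
    for a in range(-40,60,6):
        k=(lat-c>lo)&(lat-c<hi)&(al>a)&(al<a+6)
        o.append(f"{np.median(P[k,2]):.0f}" if k.sum()>1 else "-")
    print(nm,lo,hi," ".join(o))
print("al bins",list(range(-40,60,6)))
E
```

```text
left -22 -17 - - 1 3 2 79 87 99 101 73 - 50 47 43 36 36 32
left -16 -11 - - - - 79 78 77 84 97 93 89 83 82 76 72 67 65
left -8 -3 92 92 92 94 87 87 87 88 98 93 88 84 82 77 72 67 64
left -3 3 92 93 92 93 88 87 88 89 97 94 88 83 79 76 72 67 64
left 3 8 89 91 92 91 40 78 77 74 97 91 91 85 80 75 73 67 62
left 11 16 -1 -1 -1 1 6 75 76 91 99 94 87 84 81 77 70 68 63
left 17 22 -1 -1 0 3 7 77 9 61 63 59 55 50 45 42 37 33 30
right -22 -17 0 - - - 79 83 91 100 - - - - - - - - -
right -16 -11 -0 - - - - 77 77 84 100 92 90 86 79 77 73 67 63
right -8 -3 112 110 105 103 98 96 90 89 100 91 89 84 81 77 73 67 65
right -3 3 3 108 54 100 8 92 89 90 97 92 90 84 80 77 72 67 63
right 3 8 115 107 107 5 97 92 90 88 98 92 90 84 80 77 71 67 63
right 11 16 -0 1 -1 2 6 74 74 37 98 93 89 84 79 78 73 66 63
right 17 22 -1 -1 0 1 7 79 9 65 64 59 57 51 47 43 40 33 28
al bins [-40, -34, -28, -22, -16, -10, -4, 2, 8, 14, 20, 26, 32, 38, 44, 50, 56]
```

The depth profile confirms my geometry: the blade at z≈87 lies inside the leaning mouth, below the upper lip (z≈98 at along 10). I go on to ceiling contact.

Request:
send_rows --pt "-1 -0.004 0 0 0" --pt "-1 -0.003 0 0 0" --pt "-1 -0.003 0 0 0"

```text
clock: 16.33
eef_pos: [489.0, 56.5, 80.7]
tool_rot: [3.123, 0.013, 2.926]
force: [-3.1, 1.5, -1.2]
width: 20.1
```

```bash
python3 - <<'E'
from held import *
held("h5",("scene",)); plan([445,66,83],2.92,step=300,claw=-1)
E
```

```text
scene 213 along [-147.    -3.8] pitch deg 0.7 z at -60: 88.4 lat med 6.6 lat slope 0.01
tcp along -119.1 lat 0.9 z 80.7
pos [489.5  56.3  80.6] yaw 2.925 rpy [3.123 0.014 2.925] q7 0.32 w 20.1 F [-0.7 -0.1 -2.8] t 16.38
1 [[-1, 0.0456, -0.0001, -0.0024, np.float64(0.0054)]]
```

Request:
send_rows --pt "-1 -0.001 0 -0.0055 0" --pt "-1 -0.001 0 -0.0055 0" --pt "-1 -0.001 0 -0.0055 0" --pt "-1 -0.0015 0 -0.0055 0"

```text
clock: 16.72
eef_pos: [488.7, 54.6, 102.0]
tool_rot: [3.126, 0.004, 2.926]
force: [-2.5, 1.7, -4.2]
width: 20.2
```

```bash
python3 - <<'E'
from held import *
held("h6",("scene",)); plan([445,66,83],2.92,step=300,claw=-1)
E
```

```text
scene 214 along [-148.3   -5.4] pitch deg -6.8 z at -60: 101.4 lat med 6.0 lat slope 0.014
tcp along -118.9 lat -0.9 z 102.0
pos [489.4  54.4 102.9] yaw 2.925 rpy [3.127 0.005 2.925] q7 0.37 w 19.9 F [-3.8 -0.5 -2. ] t 16.77
1 [[-1, 0.0458, 0.0018, 0.0199, np.float64(0.0055)]]
```

View pics/h6_scene.png

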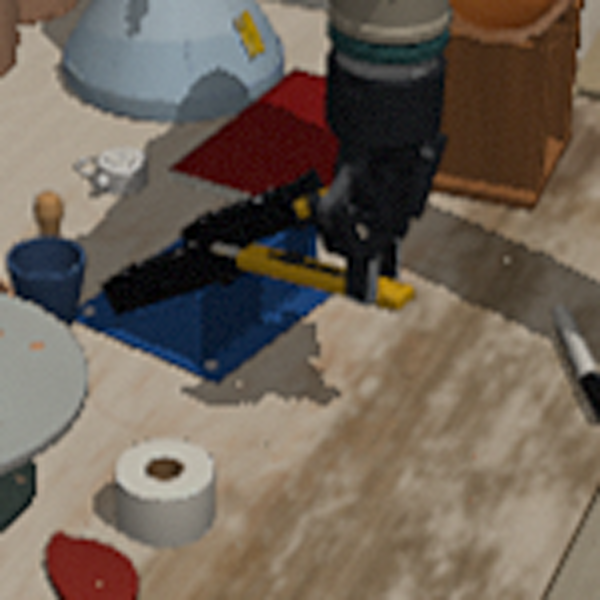

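Pivoting works: the pitch is now −7° with about 4 N. I continue the arc with more forward drive.

Request:
send_rows --pt "-1 -0.003 0.001 -0.0055 0" --pt "-1 -0.003 0.001 -0.0055 0" --pt "-1 -0.003 0 -0.0055 0" --pt "-1 -0.003 0 -0.0055 0" --pt "-1 -0.003 0 -0.0055 0"

```text
clock: 17.18
eef_pos: [503.0, 52.9, 133.0]
tool_rot: [3.128, 0.001, 2.927]
force: [-3.2, 2.6, -2.7]
width: 19.8
```

```bash
python3 - <<'E'
from held import *
held("h7",("scene",)); plan([445,66,83],2.92,step=300,claw=-1)
E
```

```text
scene 200 along [-139.8   -2.7] pitch deg -21.5 z at -60: 119.4 lat med 8.3 lat slope 0.015
tcp along -104.6 lat 0.5 z 133.0
pos [504.3  53.1 134. ] yaw 2.926 rpy [3.127e+00 3.000e-03 2.926e+00] q7 0.46 w 20.0 F [-3.9  2.4 -2.4] t 17.23
1 [[-1, 0.0606, -0.0001, 0.051, np.float64(0.0064)]]
```

Request:
send_rows --pt "-1 -0.0035 0 -0.0055 0" --pt "-1 -0.0035 0 -0.0055 0" --pt "-1 -0.004 0 -0.0055 0" --pt "-1 -0.004 0 -0.005 0"

```text
clock: 17.57
eef_pos: [520.4, 48.8, 157.7]
tool_rot: [3.127, 0.004, 2.926]
force: [-2.5, 2.0, -1.5]
width: 19.8
```

```bash
python3 - <<'E'
from held import *
held("h8"); plan([445,66,83],2.92,step=300,claw=-1)
E
```

```text
top 49 along [-120.8   -6. ] pitch deg -32.7 z at -60: 141.1 lat med 6.4 lat slope 0.062
scene 180 along [-123.2    5.6] pitch deg -34.9 z at -60: 140.3 lat med 9.6 lat slope -0.011
tcp along -86.7 lat 0.3 z 157.7
pos [521.4  49.  157.9] yaw 2.925 rpy [3.126 0.006 2.925] q7 0.52 w 19.7 F [-1.1  0.2 -4.6] t 17.67
1 [[-1, 0.0782, 0.0002, 0.0749, np.float64(0.0054)]]
```

View pics/h8_scene.png

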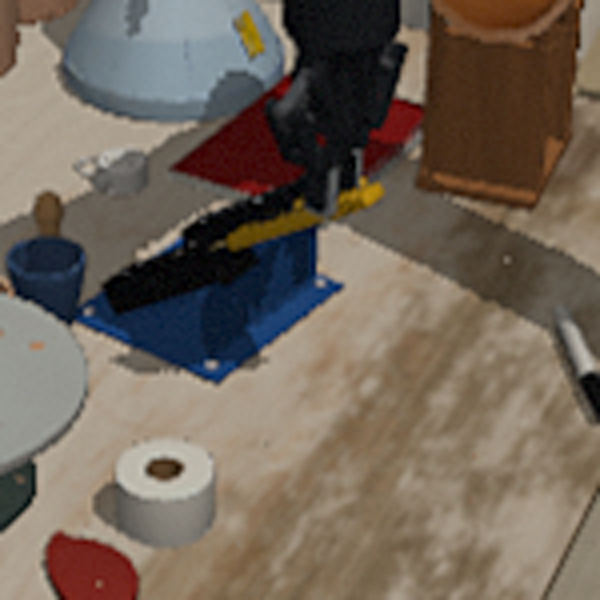

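View pics/h8_top.png

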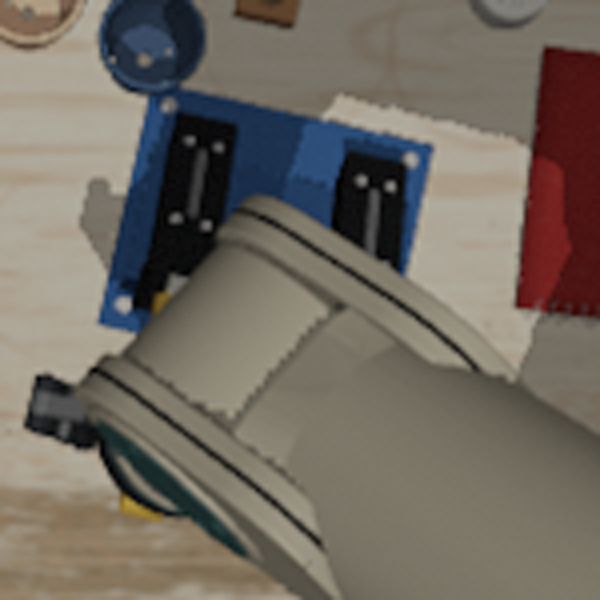

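```bash
python3 - <<'E'
from held import *
a=cv2.imread("pics/h8_scene.png"); cv2.imwrite("pics/h8z.png",cv2.resize(a[130:310,180:420],(800,600),interpolation=cv2.INTER_CUBIC))
O=np.array([605,29.6,76.]); h=np.array([.976,-.218,0])
p=get_image("top"); P,u,v=pts(p); al=(P-O)@h; lat=(P-O)@[.218,.976,0]
hs=cv2.cvtColor(p["image"],cv2.COLOR_BGR2HSV)[v,u]
k=(np.abs(lat)<30)&(al>-130)&(al<15)&(hs[:,0]>15)&(hs[:,0]<35)&(hs[:,1]>120)&(P[:,2]>70)
xs=al*.819-(P[:,2]-76)*.574; zs=al*.574+(P[:,2]-76)*.819
for i in np.argsort(al[k])[::3]: print(u[k][i],v[k][i],al[k][i].round(),lat[k][i].round(),P[k][i,2].round(),"xs",xs[k][i].round(),"zs",zs[k][i].round(1))
E
```

```text
363 274 -120.0 13.0 292.0 xs -222.0 zs 108.0
361 277 -120.0 7.0 176.0 xs -156.0 zs 13.1
367 278 -119.0 -4.0 178.0 xs -156.0 zs 15.0
360 276 -119.0 9.0 178.0 xs -156.0 zs 15.4
365 277 -118.0 -0.0 176.0 xs -154.0 zs 14.1
366 277 -118.0 -2.0 179.0 xs -155.0 zs 16.4
363 276 -117.0 4.0 181.0 xs -156.0 zs 18.5
360 275 -117.0 10.0 181.0 xs -156.0 zs 18.5
366 276 -116.0 -1.0 182.0 xs -156.0 zs 19.7
364 275 -115.0 3.0 181.0 xs -155.0 zs 19.9
362 274 -114.0 7.0 184.0 xs -156.0 zs 23.1
360 272 -111.0 11.0 175.0 xs -148.0 zs 17.3
368 227 -16.0 11.0 109.0 xs -32.0 zs 17.7
370 225 -12.0 8.0 114.0 xs -31.0 zs 24.2
369 224 -10.0 10.0 109.0 xs -27.0 zs 21.8
369 223 -8.0 11.0 109.0 xs -25.0 zs 22.6
371 223 -7.0 7.0 111.0 xs -26.0 zs 25.0
```

View pics/h8z.png

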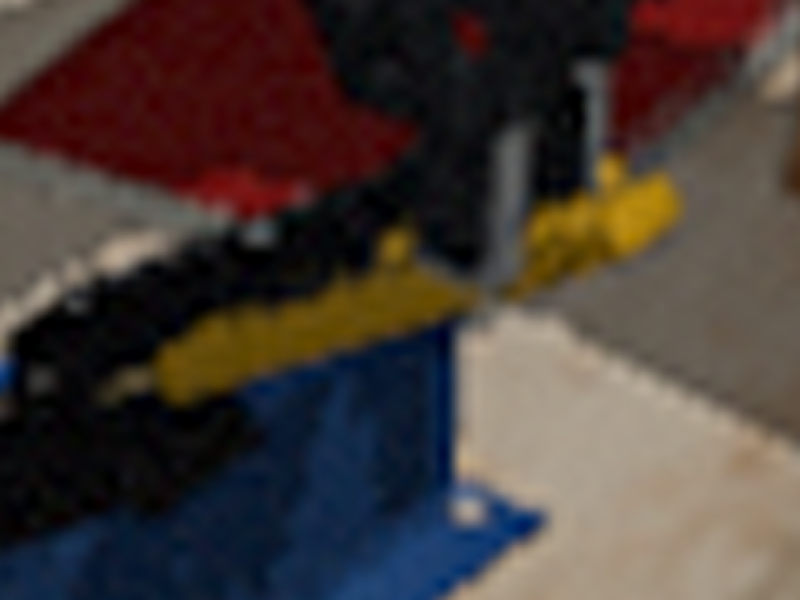

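The cutter is now parallel to the sheath (−35°), tip about 8 mm inside the mouth, with its axis high (z_s≈18). I lower it to about z_s 8 and push along the sheath.

Request:
send_rows --pt "-1 0.0026 0 0.004 0" --pt "-1 0.0026 0 0.004 0" --pt "-1 -0.005 0 0.0035 0" --pt "-1 -0.005 0 0.0035 0" --pt "-1 -0.005 0 0.0035 0"

```text
clock: 18.13
eef_pos: [532.5, 46.8, 138.2]
tool_rot: [3.127, 0.01, 2.927]
force: [-3.4, 0.8, -0.5]
width: 19.6
```

```bash
cat >> held.py <<'E'
def axis():
    s,tp,R=T(); O=np.array([605,29.6,76.]); h=np.array([.976,-.218,0]); d=tp-O; a=d@h
    print("TCP sheath xs",(a*.819-d[2]*.574).round(1),"zs",(a*.574+d[2]*.819).round(1),"lat",(d@[.218,.976,0]).round(1),"z",tp[2].round(1),"yaw",s["tool_rot"].round(3),"F",s["force"].round(1),"w",round(s["width"],1),"t",round(s["clock"],2))
def tail():
    O=np.array([605,29.6,76.]); h=np.array([.976,-.218,0])
    for n in("top","scene"):
        p=get_image(n); P,u,v=pts(p); al=(P-O)@h; lat=(P-O)@[.218,.976,0]
        hs=cv2.cvtColor(p["image"],cv2.COLOR_BGR2HSV)[v,u]
        xs=al*.819-(P[:,2]-76)*.574; zs=al*.574+(P[:,2]-76)*.819
        k=(np.abs(lat)<25)&(al>-160)&(al<15)&(hs[:,0]>15)&(hs[:,0]<35)&(hs[:,1]>120)&(zs>-15)&(zs<40)
        if k.sum()>5: print(n,k.sum(),"xs",np.percentile(xs[k],[1,3,10,97]).round(1),"zs",np.percentile(zs[k],[5,50,95]).round(1),"lat",np.percentile(lat[k],[5,50,95]).round(1))
        for q in(-150,-140,-130,-120,-110,-100,-90,-80,-70,-60,-50,-40,-30,-20,-10):
            m=k&(xs>=q-5)&(xs<q+5)
            if m.sum()>3: print("  ",q,m.sum(),"zs",np.percentile(zs[m],[10,50,90]).round(1),"lat",np.percentile(lat[m],[5,50,95]).round(1))
        x0,y0=(330,150) if n=="top" else (260,150)
        cv2.imwrite(f"pics/t_{n}.png",cv2.resize(p["image"][y0:y0+150,x0:x0+150],None,fx=4,fy=4,interpolation=cv2.INTER_CUBIC))
E
python3 - <<'E'
from held import *
axis(); tail()
E
```

```text
TCP sheath xs -96.8 zs 8.2 lat 1.0 z 138.2 yaw [3.127 0.01  2.927] F [-3.4  0.8 -0.5] w 19.6 t 18.13
top 50 xs [-136.2 -135.9 -135.8    7.1] zs [ 0.3  6.8 18.8] lat [-6.9  5.8 11. ]
   -140 14 zs [ 4.4  7.4 10. ] lat [-7.6  0.3  7.4]
   -130 26 zs [ 1.9  6.2 10.5] lat [-5.1  5.2 10.9]
   -10 5 zs [14.6 18.5 20.1] lat [ 6.9 10.  10.8]
scene 183 xs [-136.7 -135.2 -132.7   -5.3] zs [ 0.9  9.1 16.8] lat [-8.7  9.6 15. ]
   -140 6 zs [0.6 2.6 6.5] lat [-4.5  6.  11.3]
   -130 29 zs [-0.   4.6  8.3] lat [-6.2  4.7 14.9]
   -120 13 zs [2.6 7.9 9.5] lat [-5.2  9.6 14.5]
   -110 12 zs [ 3.   9.3 11. ] lat [-9.8  4.8 13. ]
   -100 7 zs [ 2.6  8.9 13.1] lat [-9.2 13.6 22.3]
   -80 9 zs [3.3 6.  9.9] lat [ 8.6 11.2 14.1]
   -70 13 zs [ 6.4  9.8 12.5] lat [ 3.9  9.7 14.6]
   -60 14 zs [ 5.4 11.9 14. ] lat [-1.6  9.  13.5]
   -50 14 zs [ 7.7 12.6 15.9] lat [ 1.8  9.9 13.6]
   -40 13 zs [ 6.8 11.7 16. ] lat [ 7.2  9.9 13. ]
   -30 13 zs [ 5.8 12.6 16.3] lat [ 2.2 10.6 14. ]
   -20 13 zs [ 7.4 11.2 16.6] lat [ 5.7  9.7 13.2]
   -10 19 zs [ 8.5 15.3 19.2] lat [-16.3   9.6  15.4]
```

View pics/t_scene.png

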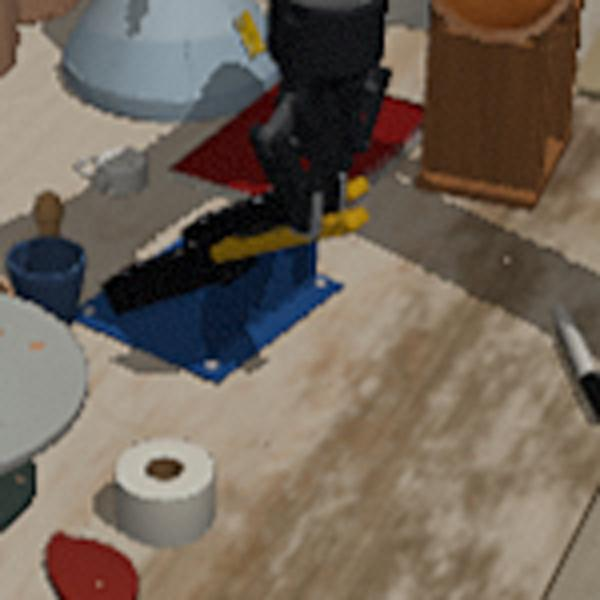

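Request:
send_rows --pt "-1 -0.005 0 0.003 0" --pt "-1 -0.005 0 0.003 0" --pt "-1 -0.005 0 0.003 0" --pt "-1 -0.005 0 0.003 0"

```text
clock: 18.57
eef_pos: [552.8, 42.2, 124.6]
tool_rot: [3.127, 0.007, 2.927]
force: [-1.8, 0.2, -2.4]
width: 19.5
```

```bash
python3 - <<'E'
from held import *
axis(); tail()
E
```

```text
TCP sheath xs -71.9 zs 9.0 lat 0.9 z 124.6 yaw [3.127 0.007 2.927] F [-1.8  0.2 -2.4] w 19.5 t 18.57
top 54 xs [-112.6 -111.9 -110.6 -102.2] zs [ 3.   9.1 11.8] lat [-8.2  2.6 10.7]
   -110 47 zs [ 3.7  9.1 11.6] lat [-8.2  1.2  9.7]
   -100 7 zs [ 5.5 10.1 11.8] lat [ 6.5 10.5 11.3]
scene 146 xs [-111.6 -110.6 -108.7   -3.2] zs [ 1.4  9.1 16.1] lat [-8.1  9.7 16.6]
   -110 26 zs [1.2 5.2 8.9] lat [-6.4  4.1 11.6]
   -100 13 zs [ 2.1  6.7 10.3] lat [ 1.4 11.3 14.2]
   -90 13 zs [ 4.   9.9 13. ] lat [-8.   8.  14.3]
   -80 10 zs [ 2.  10.9 12.8] lat [-9.  -1.5 14.8]
   -60 6 zs [ 4.6  7.9 10.9] lat [10.4 11.9 13.2]
   -50 14 zs [ 5.2  9.8 13.1] lat [ 8.3 12.  15.6]
   -40 14 zs [ 4.2 11.  14. ] lat [ 1.4 10.9 14.5]
   -30 11 zs [ 6.9 12.3 14.7] lat [ 2.4 10.9 15.6]
   -20 17 zs [ 6.9 13.3 15.9] lat [-0.8  8.8 16.2]
   -10 14 zs [ 5.7 14.2 17.6] lat [-6.2 10.1 19.4]
```

Request:
send_rows --pt "-1 -0.005 0 0.003 0" --pt "-1 -0.005 0 0.003 0" --pt "-1 -0.005 0 0.0035 0" --pt "-1 -0.005 0 0.0035 0"

```text
clock: 19.0
eef_pos: [573.2, 37.9, 110.7]
tool_rot: [3.128, 0.006, 2.927]
force: [-2.5, 0.6, -2.5]
width: 20.1
```

```bash
python3 - <<'E'
from held import *
axis(); tail()
E
```

```text
TCP sheath xs -46.8 zs 9.5 lat 1.2 z 110.7 yaw [3.128 0.006 2.927] F [-2.5  0.6 -2.5] w 20.1 t 19.0
top 65 xs [-87.3 -86.6 -86.1 -74.6] zs [ 4.4 10.5 13.3] lat [-7.8  2.6 10.4]
   -90 17 zs [ 5.4  8.1 12.4] lat [-7.3 -0.4  8. ]
   -80 45 zs [ 6.  10.6 12.7] lat [-8.4  3.5 10.8]
scene 123 xs [-87.1 -85.8 -84.1   0.6] zs [ 0.9  9.  15.2] lat [-11.1   9.5  17.5]
   -90 9 zs [2.1 5.3 8.3] lat [-3.8  6.  12.6]
   -80 25 zs [0.5 5.5 9.9] lat [-8.4  3.6 13.3]
   -70 16 zs [ 2.3  8.9 10.9] lat [-9.6 10.2 12.6]
   -60 12 zs [ 4.3 10.  12. ] lat [-11.5   2.1  12.3]
   -50 7 zs [ 3.2 11.3 15.9] lat [-6.6 11.7 23.5]
   -40 5 zs [ 4.7  7.5 15. ] lat [11.2 13.6 20.2]
   -30 10 zs [ 6.   9.8 11.9] lat [ 9.3 12.6 16.3]
   -20 11 zs [ 5.4 11.5 14.3] lat [ 3.6  9.7 13.3]
   -10 17 zs [ 3.8 10.3 15.7] lat [-5.  10.8 21.4]
```

View pics/t_scene.png

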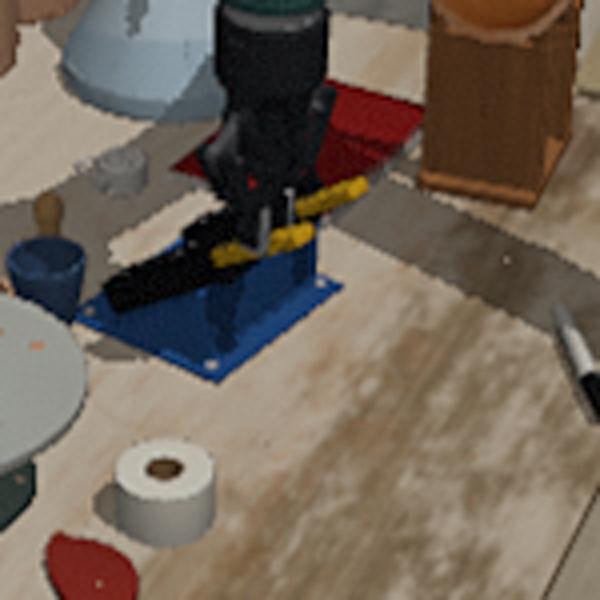

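Request:
send_rows --pt "-1 -0.0045 0 0.003 0" --pt "-1 -0.0045 0 0.003 0" --pt "-1 -0.0045 0 0.003 0"

```text
clock: 19.35
eef_pos: [587.1, 35.1, 101.0]
tool_rot: [3.127, 0.006, 2.927]
force: [-1.7, 0.8, -2.2]
width: 19.5
```

```bash
python3 - <<'E'
from held import *
axis(); tail()
E
```

```text
TCP sheath xs -29.6 zs 9.8 lat 1.4 z 101.0 yaw [3.127 0.006 2.927] F [-1.7  0.8 -2.2] w 19.5 t 19.35
top 70 xs [-70.1 -69.6 -68.8 -54.9] zs [ 5.2 11.1 14.4] lat [-7.3  2.3 10.7]
   -70 40 zs [ 5.5  9.3 13.6] lat [-6.9  0.2  9.8]
   -60 27 zs [ 9.9 12.1 13.5] lat [-7.8  4.  10.8]
scene 89 xs [-71.  -70.2 -67.1  -1.9] zs [ 1.1  8.3 14.5] lat [-8.6  9.6 16.8]
   -70 18 zs [3.3 6.1 8.6] lat [-7.4  4.5 12.8]
   -60 20 zs [ 0.6  7.6 10.6] lat [-4.4  8.6 15.2]
   -50 13 zs [ 4.1  8.7 11.3] lat [-7.4 11.1 13.9]
   -40 10 zs [ 2.1 11.2 13. ] lat [-9.5 -1.  16.4]
   -20 9 zs [ 3.6  7.  12.7] lat [ 9.5 12.7 17.7]
   -10 9 zs [ 5.   8.7 13.3] lat [ 7.8 12.3 20.1]
```

View pics/t_top.png

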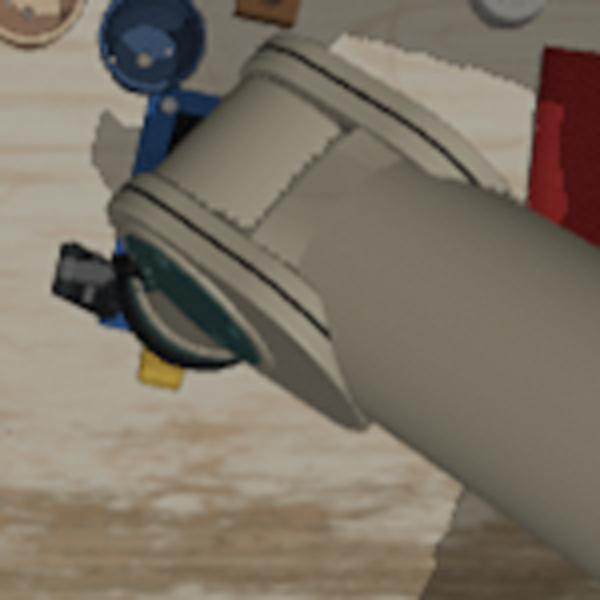

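View pics/t_scene.png

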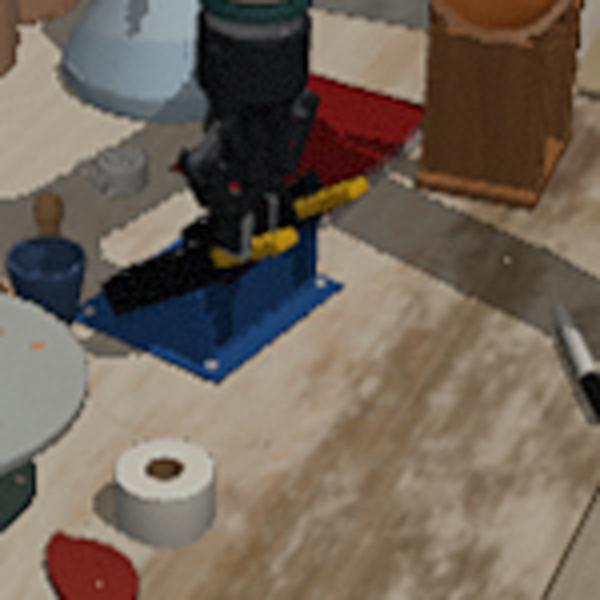

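Request:
send_rows --pt "-1 -0.003 0 0.002 0" --pt "-1 -0.002 0 0.0015 0" --pt "-0.4 0 0 0 0" --pt "-0.3 0 0 0 0" --pt "-0.1 0 0 0 0" --pt "0 0 0 0 0"

```text
clock: 19.95
eef_pos: [596.8, 33.8, 98.7]
tool_rot: [3.125, 0.013, 2.926]
force: [0.6, -0.7, 0.5]
width: 42.6
```

```bash
python3 - <<'E'
from held import *
axis(); tail()
E
```

```text
TCP sheath xs -20.3 zs 13.4 lat 2.4 z 98.7 yaw [3.125 0.013 2.926] F [ 0.6 -0.7  0.5] w 42.6 t 19.95
top 112 xs [-61.7 -61.6 -59.9 -39.7] zs [-1.5  5.2  7.8] lat [-7.7  1.8 10.5]
   -60 49 zs [-1.9  3.   6.1] lat [-7.4  1.   9.9]
   -50 44 zs [4.1 6.  7.4] lat [-7.9  0.9 10.1]
   -40 18 zs [4.1 6.5 7.9] lat [-7.8  5.4 11.1]
scene 104 xs [-65.  -64.2 -61.3  -6.2] zs [-5.4  2.4  7. ] lat [-10.8   9.1  14.9]
   -60 27 zs [-5.7 -0.6  3.4] lat [-6.7  3.2 11.8]
   -50 14 zs [-4.  -0.8  3.7] lat [-5.  10.8 14.3]
   -40 17 zs [-1.7  3.9  5.6] lat [-4.8  8.9 13.4]
   -30 14 zs [-1.1  3.3  6.3] lat [-10.3  10.8  15.3]
   -20 16 zs [0.3 6.  8.1] lat [-5.1 11.6 20.1]
   -10 12 zs [-1.9  4.8  7.6] lat [-17.    7.   14.3]
```

Released. I move up and back to see both tails, and compare them with the parked cutter.

Request:
send_rows --pt "0 0 -0.001 -0.01 0" --pt "0.2 0 0 -0.02 0" --pt "0.2 0 0 -0.03 0" --pt "0.2 0.02 0 -0.03 0" --pt "0.2 0.03 0 -0.02 0" --pt "0.2 0.03 0 0 0" --pt "0.2 0.03 0 0 0" --pt "0.2 0.03 0 0 0" --pt "0.2 0 0 0 0"

```text
clock: 20.8
eef_pos: [454.4, 62.9, 216.8]
tool_rot: [3.124, 0.02, 2.925]
force: [-0.8, -0.3, -1.2]
width: 51.2
```

```bash
cat >> held.py <<'E'
def cmp():
    O=np.array([605,29.6,76.]); h=np.array([.976,-.218,0])
    for n in("top","scene"):
        p=get_image(n); P,u,v=pts(p); al=(P-O)@h; lat0=(P-O)@[.218,.976,0]
        hs=cv2.cvtColor(p["image"],cv2.COLOR_BGR2HSV)[v,u]
        xs=al*.819-(P[:,2]-76)*.574; zs=al*.574+(P[:,2]-76)*.819
        for nm,c in(("L",0),("R",-94)):
            lat=lat0-c
            k=(np.abs(lat)<25)&(al>-160)&(al<15)&(hs[:,0]>15)&(hs[:,0]<35)&(hs[:,1]>120)&(zs>-15)&(zs<40)
            print(n,nm,k.sum(),"xs",np.percentile(xs[k],[1,3,10,97]).round(1),"lat",np.percentile(lat[k],[3,50,97]).round(1))
            print("   ",[(q,np.percentile(zs[m],[10,50,90]).round(1).tolist(),np.median(lat[m]).round(1)) for q in range(-60,0,10) for m in [k&(xs>=q-5)&(xs<q+5)] if m.sum()>3])
        x0,y0=(330,150) if n=="top" else (260,150)
        cv2.imwrite(f"pics/c_{n}.png",cv2.resize(p["image"][y0:y0+110,x0:x0+110],None,fx=5,fy=5,interpolation=cv2.INTER_CUBIC))
E
python3 - <<'E'
from held import *
axis(); cmp()
E
```

```text
TCP sheath xs -207.1 zs 26.8 lat -0.3 z 216.8 yaw [3.124 0.02  2.925] F [-0.8 -0.3 -1.2] w 51.2 t 20.8
top L 282 xs [-61.2 -60.6 -58.2   1.4] lat [-9.6  1.2 11.2]
    [(-60, [-1.9, 2.7, 5.8], np.float64(0.7)), (-50, [3.5, 6.3, 8.0], np.float64(2.1)), (-40, [4.7, 6.8, 9.0], np.float64(0.5)), (-30, [5.3, 8.0, 10.2], np.float64(1.1)), (-20, [6.6, 8.6, 11.0], np.float64(0.2)), (-10, [2.7, 9.7, 12.3], np.float64(4.2))]
top R 272 xs [-61.9 -61.1 -59.1   1.8] lat [-9.4  2.  11. ]
    [(-60, [3.7, 8.6, 11.6], np.float64(1.5)), (-50, [7.8, 10.1, 12.4], np.float64(1.6)), (-40, [8.7, 10.7, 12.9], np.float64(2.0)), (-30, [8.8, 10.2, 12.3], np.float64(0.7)), (-20, [7.9, 10.2, 12.9], np.float64(1.1)), (-10, [4.3, 10.4, 12.6], np.float64(5.9))]
scene L 115 xs [-63.4 -62.2 -59.9   1.2] lat [-16.5   7.1  16.9]
    [(-60, [-5.2, -0.7, 3.2], np.float64(2.8)), (-50, [-2.8, 1.4, 4.3], np.float64(11.6)), (-40, [1.1, 3.9, 6.0], np.float64(10.0)), (-30, [-2.6, 4.4, 6.2], np.float64(9.7)), (-20, [-0.3, 5.6, 8.0], np.float64(8.8)), (-10, [-2.0, 6.3, 9.2], np.float64(9.6))]
scene R 95 xs [-64.7 -63.4 -61.7  -1.5] lat [-13.2   8.7  17.1]
    [(-60, [0.0, 4.6, 7.6], np.float64(4.9)), (-50, [0.3, 5.5, 8.9], np.float64(10.4)), (-40, [-0.2, 6.6, 9.2], np.float64(9.2)), (-30, [1.6, 5.9, 9.0], np.float64(8.7)), (-20, [-0.3, 6.0, 9.2], np.float64(9.6)), (-10, [-0.4, 5.3, 9.0], np.float64(10.0))]
```

View pics/c_top.png

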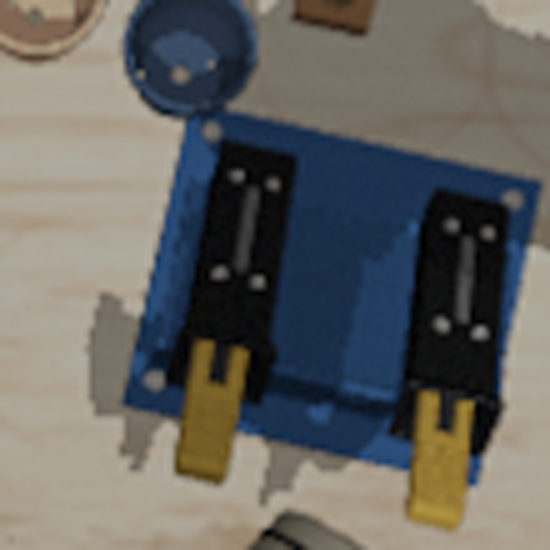

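View pics/c_scene.png

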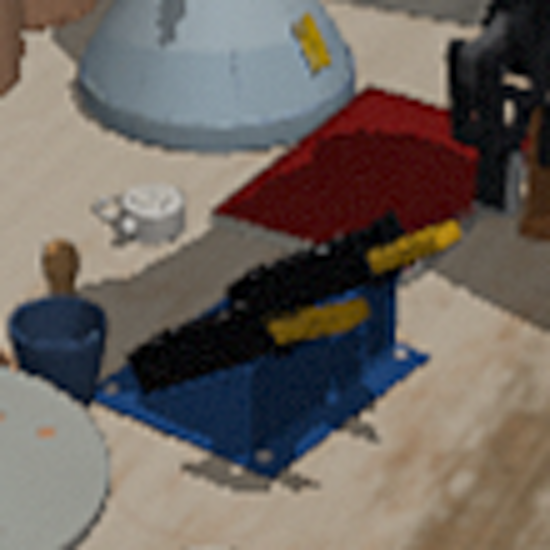

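The left tail now stands as far out as the parked one: x_s −61.2 against −61.9 in the top view, −63.4 against −64.7 in the scene view. It is also laterally centred. It sags about 4.5° within the pocket's slack, which puts its middle at z_s≈6.5 (limit 0 to 16). I check that it is at rest and the parked cutter hasn't moved, then hand in.

```bash
python3 - <<'E'
from h import *
p=get_image("top"); hsv=cv2.cvtColor(p["image"],cv2.COLOR_BGR2HSV); P,u,v=pts(p); H=hsv[v,u]
yel=(P[:,0]>350)&(P[:,0]<720)&(P[:,1]>-100)&(P[:,1]<160)&(H[:,0]>15)&(H[:,0]<35)&(H[:,1]>150)&(P[:,2]>40)
Q=P[yel&(P[:,1]<0)]; print("parked mean",Q.mean(0).round(1),"start 564.8 -55.8 102.3")
Q=P[yel&(P[:,1]>0)]; print("left mean",Q.mean(0).round(1))
a=cv2.imread("pics/top0.png"); d=cv2.absdiff(a,p["image"]).max(2)
for nm,b in dict(marker=(387,322,441,352),stamp=(387,136,406,158),tape=(169,196,213,237),label=(270,229,303,258),kidney=(232,214,267,253),tally=(446,136,469,156)).items():
    print(nm,"changed px frac",(d[b[1]:b[3],b[0]:b[2]]>60).mean().round(3))
print(finish_job())
E
```

```text
parked mean [564.  -55.8 102.8] start 564.8 -55.8 102.3
left mean [583.7  35.6  99.7]
marker changed px frac 0.092
stamp changed px frac 0.0
tape changed px frac 0.0
label changed px frac 0.0
kidney changed px frac 0.0
tally changed px frac 0.0
the job is handed in; nothing more can be done
None
```

The cutter is back in the left-hand sheath blade first, and I handed the job in at about 21 s of the 69 s allowed. `finish_job` gave no verdict.

**What I did:**
- I drew the cutter out of the sheath along its slant.
- I lowered it tail-first so it turned flat on the bare board, and let go. The pictures showed it level, with its top face about 11 mm up, as it should be.
- I took it again by the tail end and put the blade tip under the sheath's ceiling. That tilted it to 35° in the grip, and I then slid it home and let go.

**Last checks:**
- **Depth:** its tail stands out as far as the parked cutter's, to about 1 mm (61 and 62 mm in the top view).
- **Sideways:** it sits about 1 mm from the sheath's middle line.
- **Other things:** the parked cutter had moved less than 1 mm. The stamp, tape, label roll, kidney and counter showed no change in the picture.
- **Robot:** the gripper was clear of everything.

**What was not perfect:**
- **Not quite flat:** the cutter sags about 4.5° at the tail within the pocket's slack, so it does not lie on the floor as flat as the parked one. I estimate its middle at 6.5 mm above the floor, within the 0–16 mm limit, and did not correct it.
- **Marker:** about 9% of the picture around the marker had changed since the start. I put that down to the arm or its shadow, because nothing went near the marker, but I did not measure it again.
- **Fingers on the board:** while I regripped the tail, the fingertips pressed on the board with about 36 N for a moment.

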